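Take the top glass lid off its stack and cover the developing chamber

TASK

Cover the glass developing chamber with the top lid from the stack in the rack. The lids lie flush on one another with nothing to get hold of, so press on the top one with a fingertip, just hard enough for it to follow (too hard and the next lid comes along with it), and slide it out over the rack's open front by a third of its length or a little more, leaving the lids below where they are; then take it by its two long edges and lift it off. Set it down gently, centred and square on the chamber's rim, with the chamber left standing where it is, lean hard on no glass, and leave the flask, bottle and jar alone.

Things in the scene. Friction and masses are not known exactly. Their poses are not given: they have to be found in the camera images.
- lid_top_mid (a point): Top lid of the stack: pale green ground-glass lid, flat, 150 (x) x 60 (y) x 6 mm (z), dark green edges, about 140 g; this point is its centre, half-way up. x along its length as the rack's x, z up. Pressed with under about 4 N it slips under the finger, from about 6.5 N up it drags the lid below along; near 5.5 N slides it alone. It stays balanced until about 70 mm out.
- lid_2_mid (a point): Second lid from the top, the same size; this point is its centre, half-way up, 6 mm below that of the top lid. It must stay in the rack.
- lid_3_mid (a point): Third lid from the top, the same size; this point is its centre, half-way up, 12 mm below that of the top lid. It must stay in the rack.
- lid_4_mid (a point): Lowest lid, the same size, lying on the rack's floor; this point is its centre, half-way up, 18 mm below that of the top lid. It must stay in the rack.
- rack: Fixed steel tray on four legs holding the four lids. Origin on the table under the stack's centre; -x points out of its open front, z up. Floor top 50 mm up, ending flush with the lids' front ends at x = -75 mm; top lid's face 74 mm up. Side guides (64 mm apart inside, 83 mm outside) and the rear stop (77 mm behind the centre) rise to 80 mm. Nothing in front of it.
- chamber: Loose clear-glass developing chamber, an open-topped rectangular trough 120 (x) x 50 (y) x 100 mm high, walls 4 mm, about 550 g, a white coated plate standing inside below the rim. Origin at the centre of its underside, x along its length, z up. The frosted flat rim is 100 mm up; the lid overhangs it by 15 mm at each end and 5 mm at each side.
- conical_flask: Bystander: empty conical glass flask, 82 mm across the base, 138 mm high; origin at the centre of its underside. Not to be touched.
- wash_bottle: Bystander: white plastic wash bottle with a green cap and bent spout, 62 mm across, 183 mm high; origin at the centre of its underside. Not to be touched.
- reagent_jar: Bystander: brown glass jar with a blue cap, 60 mm across, 85 mm high; origin at the centre of its underside. Not to be touched.
Not all that is in view belongs to the job. What is shaped like the part that bears lid_top_mid but orange, purple or red is not meant.

How it is judged:
On the way, in this order (a step that is already met when the one before it is completed fails the run):
1. the top lid has been slid at least 45 mm out over the rack's open front, still lying flat on the stack, the lids below in place (x of lid_top_mid in the frame of rack below -0.045 m and z of lid_top_mid in the frame of rack between 0.068 and 0.075 m and angle between lid_top_mid's own z axis and vertical below 0.08 rad and x of lid_2_mid in the frame of rack between -0.01 and 0.01 m and z of lid_2_mid in the frame of rack between 0.062 and 0.068 m and x of lid_3_mid in the frame of rack between -0.01 and 0.01 m and z of lid_3_mid in the frame of rack between 0.056 and 0.062 m and x of lid_4_mid in the frame of rack between -0.01 and 0.01 m and z of lid_4_mid in the frame of rack between 0.05 and 0.056 m), for 0.2 s.
2. the top lid is lifted clear, at least 20 mm above where it lay, the lids below in place (z of lid_top_mid in the frame of rack above 0.091 m and x of lid_2_mid in the frame of rack between -0.01 and 0.01 m and z of lid_2_mid in the frame of rack between 0.062 and 0.068 m and x of lid_3_mid in the frame of rack between -0.01 and 0.01 m and z of lid_3_mid in the frame of rack between 0.056 and 0.062 m and x of lid_4_mid in the frame of rack between -0.01 and 0.01 m and z of lid_4_mid in the frame of rack between 0.05 and 0.056 m), for 0.2 s.
At the end, for the whole second after the job is handed in: The lid that was on top lies flat and released on the chamber's rim, its centre within 15 mm along and 8 mm across of the chamber's, square to it within 0.12 rad; the chamber stands upright; the three other lids lie in the rack within 10 mm of where they were (x of lid_top_mid in the frame of chamber between -0.015 and 0.015 m and y of lid_top_mid in the frame of chamber between -0.008 and 0.008 m and z of lid_top_mid in the frame of chamber between 0.1005 and 0.1055 m and angle between the x axis of lid_top_mid and the x axis of chamber, either way round below 0.12 rad and angle between each of lid_top_mid, chamber's own z axis and vertical below 0.05 rad and x of lid_2_mid in the frame of rack between -0.01 and 0.01 m and z of lid_2_mid in the frame of rack between 0.062 and 0.068 m and x of lid_3_mid in the frame of rack between -0.01 and 0.01 m and z of lid_3_mid in the frame of rack between 0.056 and 0.062 m and x of lid_4_mid in the frame of rack between -0.01 and 0.01 m and z of lid_4_mid in the frame of rack between 0.05 and 0.056 m); the robot touches nothing.
It fails at once if the lids are pressed on one another with more than 40 N (contact force between lid_top and lid_2 above 40 N).
It fails at once if the lid is set on the chamber with more than 40 N (contact force between lid_top and chamber above 40 N).
It fails at once if the chamber is pushed more than 20 mm (distance of chamber from where it was at the start of the episode above 0.02 m).
It fails at once if the conical flask, wash bottle or jar is moved more than 20 mm or tipped (distance of any of conical_flask, wash_bottle, reagent_jar from where it was at the start of the episode above 0.02 m or angle between any of conical_flask, wash_bottle, reagent_jar's own z axis and vertical above 0.2 rad).
It also fails if it takes over 69 s, if anything falls off the work surface, if the arm or the gripper's body presses on something with over 40 N, if the wrist force passes 120 N, or if a joint passes its speed limit or range.

ROBOT

A 6-joint arm with a two-finger parallel gripper is mounted at the origin on the work surface. World frame = base frame: x ahead of the robot, y to its left, z up, the work surface at z = 0. Lengths are in m, angles in rad, forces in N, time in s.
With the tool pointing down it reaches from about 0.425 to 0.95 m from the base axis. Payload 3.5 kg.
Tool frame: the origin (TCP) lies at the very end of the fingers, on their centre line; the grasp point (between the pads) lies 19 mm behind it; y points along the fingers, z is the direction in which the jaws open and shut, and the axes are right-handed (so a half turn about y gives the same grasp; the last joint's range is limited). The gripper opens to 85 mm and grips with 20 to 120 N. Pads are 22 mm wide; open, the fingers measure 114 mm over their backs; the gripper's body (76 mm by 85 mm) begins 54 mm behind the grasp point. The pads swing forward as they close: fully open they stand 13 mm farther back than shut.
Start: joints at [1.184, 0.286, 1.577, -0, 1.279, -0.15], TCP at [0.158, 0.656, 0.231] pointing down, gripper open.
Joint ranges: [-2.77, 2.77], [-0.9, 2.22], [0.21, 2.48], [-1.53, 4.67], [0.24, 2.81], [-2.84, 2.84]. Speed limits (rad/s): [2.79, 2.79, 3.14, 3.14, 3.14, 3.14].

INTERFACE

Orientations are given as a unit quaternion [x, y, z, w].
In Python, from plant import ctrl, cams gives the robot as it stands.
- The arm moves only by the tool play_rows, never from a script. Its argument "steps" is a list of rows, each an object of numbers: "claw": the finger opening in cm, from 0 to 8.54; "tx", "ty", "tz": the shift along the tool's x, y, z in cm; "ax", "ay", "az": the turn, a rotation vector about the tool's x, y, z in degrees. A call has 1 to 12 rows; each row is the pose to reach, as a shift and turn from the pose commanded when the call began, along the tool's axes at that moment; what a row does not reach only later rows make up. A row lasts 1/12 s, in which the tool goes at most 41.7 mm and 7.16 degrees, less where a joint would pass 70% of its speed; a pose out of reach is approached as far as the arm can. A call with a gripper value outside its range is refused whole. The fingers move at their own pace and stop on an object; "grip_force" is the grip in N (left out, the last holds). Time passes only in rows, so rows that repeat a pose let the fingers close. It gives the time, the measured TCP pose, the force and the opening at its end, in the units of the state.
- ctrl.get_state(): the state, without advancing time (a new reading comes with each control period).
- cams.read_camera(name): name is "scene" or "top" or "wrist"; returns (picture, depth): 480x640x3 uint8, blue, green, red; 480x640 float32, m along the optical axis (not along the pixel's ray), 0 where there is no reading.
- cams.camera_model(name): a dict with "intrinsics" (3x3 intrinsics, pixels), "rvec" (rotation vector, rad) and "tvec" (3), from world to camera coordinates, as OpenCV has them; the wrist camera has in their place "tool_from_camera" (4x4, takes a point from camera to tool coordinates, whose origin is the TCP and whose axes are the tool frame's). Camera axes: x right, y down, z forward; pixel columns grow to the right and rows downward; lengths in m; the calibration is good to about 2 mm. The wrist camera is an equidistant fisheye: a pixel r from the principal point sees the ray r / f radians off the axis. A picture is of the moment at which its call begins: read the wrist's pose just before it. camera_model takes no time and is no camera call.
- ctrl.sign_off(): hands the job in, once; it reports no verdict.
The state is a dict: "time": time; "qpos": joint angles; "dq": joint speeds; "joint_efforts": joint torques, N m; "eef_pos": TCP position; "tcp_rot": TCP orientation; "contact_force": force on the tool from outside, world axes, zero at the start; "wrist_torque": the same for the moment, N m; "opening": opening from 0.0 (shut) to 1.0 (fully open).
Only numpy, scipy, OpenCV 4.12 (cv2) and the standard library are available. Lean on these libraries where they do the work, as an engineer would, in place of code of your own. Each camera call takes 0.05 s, during which the arm holds its last target.

## Working session

There is one attempt and no reset: what is moved stays moved. The work goes in short steps, Python scripts to look and compute and a tool call to move; the robot and the scene stay as the last step left them, time stands still between calls to the robot, and variables do not carry over. Pictures are saved under pics/ and viewed, and the job is handed in when it is done.

Besides the shell and the picture viewer there is one more tool, called after "Emit:" as a command line: name --argument value ..., lists and objects as JSON in quotes. play_rows: Moves the arm, as the interface text tells. Its arguments: {"type":"object","properties":{"steps":{"type":"array","items":{"type":"object","properties":{"claw":{"type":"number"},"tx":{"type":"number"},"ty":{"type":"number"},"tz":{"type":"number"},"ax":{"type":"number"},"ay":{"type":"number"},"az":{"type":"number"}}}},"grip_force":{"type":"number"}},"required":["steps"]}

```bash
ls; mkdir -p pics
python3 - <<'E'
from plant import ctrl,cams
import cv2
print(ctrl.get_state())
for n in("scene","top"):
    p,d=cams.read_camera(n);cv2.imwrite(f"pics/{n}0.png",p);import numpy as np;np.save(f"{n}0.npy",d)
    print(cams.camera_model(n))
print(cams.camera_model("wrist"))
E
```

```text
pics
{'time': 0.0, 'qpos': array([ 1.18402188e+00,  2.87170184e-01,  1.57818311e+00,  3.27747232e-06,
        1.27856358e+00, -1.50028502e-01]), 'dq': array([-4.17610046e-04, -2.00543745e-04,  2.73837652e-05,  2.14905433e-03,
        3.52423342e-03, -5.85604245e-04]), 'joint_efforts': array([-1.55388141e-03, -4.05969357e+01, -2.92630541e+01, -2.73816586e-04,
        5.95292149e-03, -1.39010535e-05]), 'eef_pos': array([0.1580559 , 0.65556509, 0.22994084]), 'tcp_rot': array([ 0.70295002, -0.08372625,  0.08328828, -0.70136598]), 'contact_force': array([ 1.01525919,  0.02566133, -0.88059977]), 'wrist_torque': array([-0.0064796 , -0.00173288, -0.08841195]), 'opening': 0.9999508727789119}
{'intrinsics': array([[558.60327327,   0.        , 313.37769124],
       [  0.        , 558.60327327, 226.68309587],
       [  0.        ,   0.        ,   1.        ]]), 'rvec': array([ 0.80661774,  2.6113116 , -0.99967046]), 'tvec': array([ 0.55274684, -0.23063201,  1.66663812])}
{'intrinsics': array([[539.74283424,   0.        , 318.06850978],
       [  0.        , 539.74283424, 235.44203898],
       [  0.        ,   0.        ,   1.        ]]), 'rvec': array([ 2.15563362, -2.11103263,  0.14711903]), 'tvec': array([0.00682361, 0.67958987, 1.2058272 ])}
{'intrinsics': array([[371.64829954,   0.        , 317.81907193],
       [  0.        , 371.64829954, 242.14735009],
       [  0.        ,   0.        ,   1.        ]]), 'tool_from_camera': array([[ 3.64939151e-05,  9.48391512e-01,  3.17101780e-01,
        -8.27558847e-02],
       [-3.77332148e-04, -3.17101744e-01,  9.48391450e-01,
        -1.44075377e-01],
       [ 9.99999928e-01, -1.54263213e-04,  3.46286322e-04,
         9.79094801e-05],
       [ 0.00000000e+00,  0.00000000e+00,  0.00000000e+00,
         1.00000000e+00]])}
```

View pics/scene0.png

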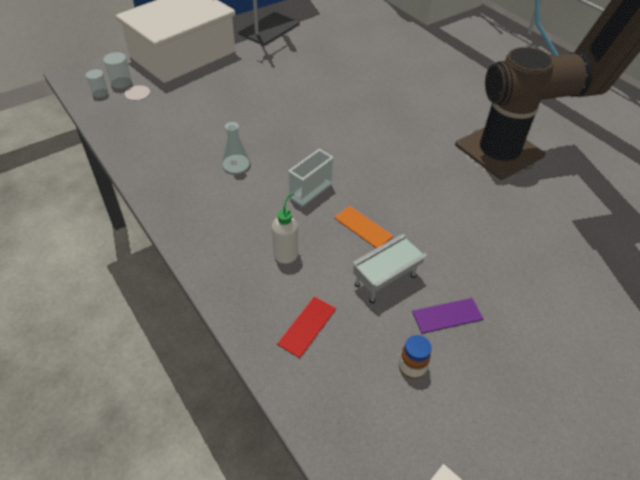

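View pics/top0.png

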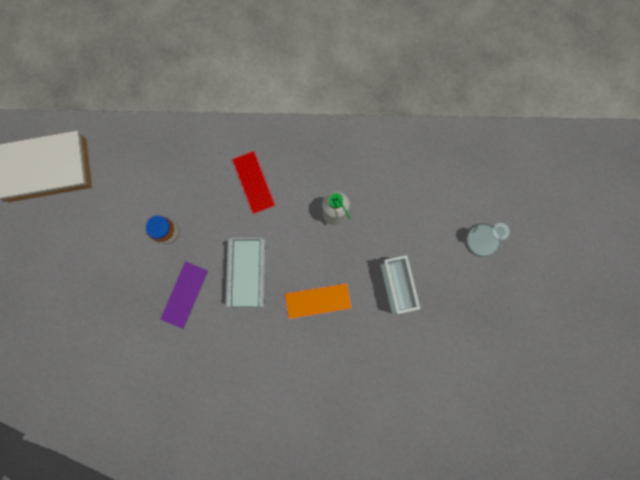

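The lid stack is pale green in the rack, at top pixel (246,272) and scene pixel (390,263). The lookalikes in top are orange (318,301), purple (184,295) and red (254,182), all to be rejected. Next I'll take a close crop.

```bash
cat > h.py <<'E'
import numpy as np,cv2
from plant import ctrl,cams
from scipy.spatial.transform import Rotation as R
def px2w(n,u,v,z):
    m=cams.camera_model(n);K=m['intrinsics'];Rm=R.from_rotvec(m['rvec']).as_matrix();t=m['tvec']
    c=-Rm.T@t;r=Rm.T@np.linalg.inv(K)@np.array([u,v,1.])
    return c+r*(z-c[2])/r[2]
def w2px(n,p):
    m=cams.camera_model(n);return cv2.projectPoints(np.array(p,float).reshape(-1,3),m['rvec'],m['tvec'],m['intrinsics'],None)[0].reshape(-1,2)
def crop(img,u0,v0,u1,v1,s,name):
    cv2.imwrite(name,cv2.resize(img[v0:v1,u0:u1],None,fx=s,fy=s,interpolation=cv2.INTER_CUBIC))
E
python3 - <<'E'
from h import *
t=cv2.imread('pics/top0.png');s=cv2.imread('pics/scene0.png')
a=cv2.resize(t[225:320,210:285],None,fx=6,fy=6,interpolation=2)
crop(t,205,225,285,320,6,'pics/t_rack.png')
crop(t,360,245,440,325,7,'pics/t_ch.png')
crop(s,340,225,440,305,8,'pics/s_rack.png')
print(px2w('top',246,272,.074),px2w('top',400,285,.1), px2w('scene',390,263,.074))
print(np.load('top0.npy')[272,246])
E
```

```text
[0.58870143 0.18252218 0.074     ] [ 0.56488274 -0.16302787  0.1       ] [0.59473676 0.19185365 0.074     ]
1.2245072
```

View pics/t_rack.png

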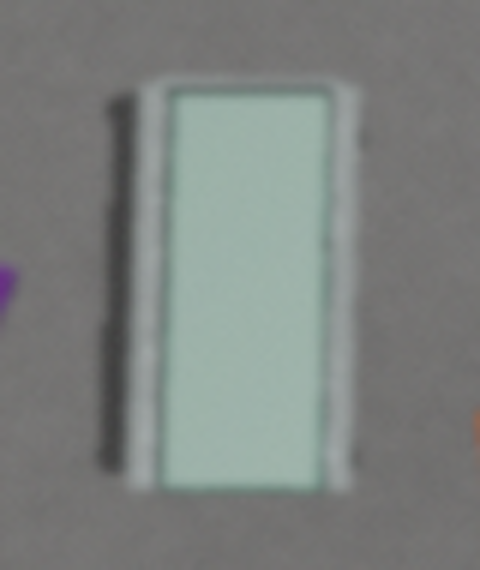

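View pics/t_ch.png

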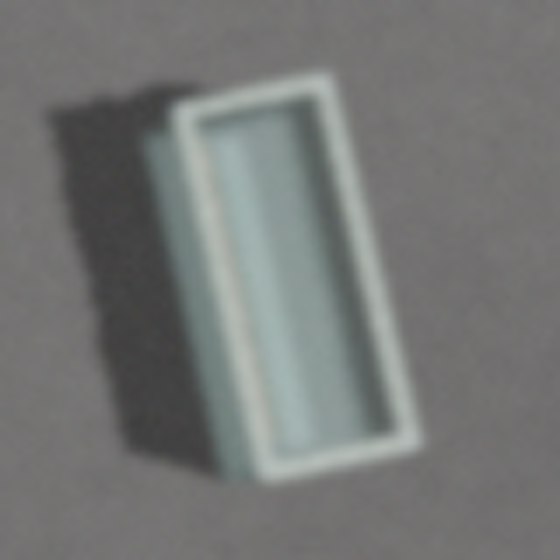

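View pics/s_rack.png

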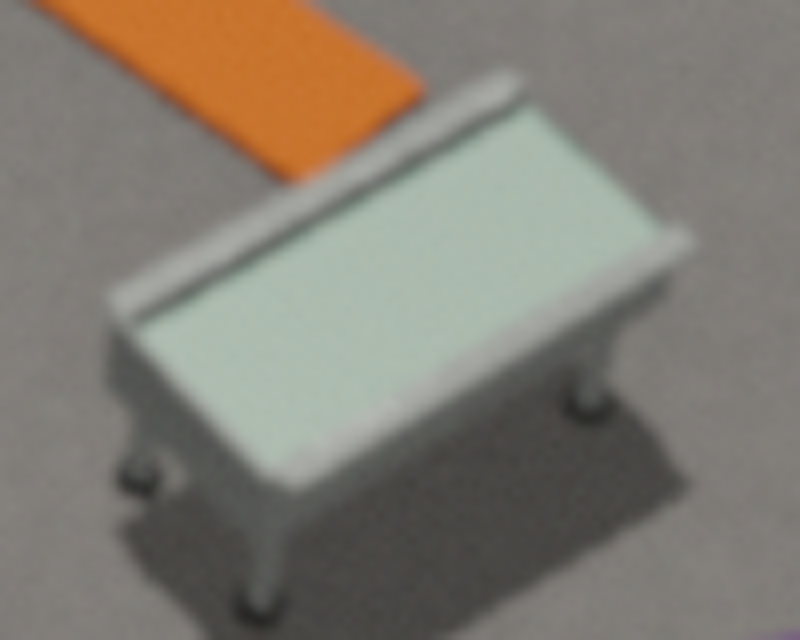

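Run:
```python
from h import *
f=lambda p,s,u,v:((p[0]+.5)/s-.5+u,(p[1]+.5)/s-.5+v)
L=[f(p,6,205,225) for p in[(168,95),(332,95),(325,489),(160,488)]]
C=[f(p,7,360,245) for p in[(170,105),(332,72),(424,445),(262,483)]]
S=[f(p,8,340,225) for p in[(530,105),(660,240),(280,480),(135,325)]]
for n,Q,z in(('top',L,.074),('top',C,.1),('scene',S,.074)):
    W=np.array([px2w(n,*p,z) for p in Q]);print(n,W.round(4).tolist(),'c',W.mean(0).round(4))
    print([np.linalg.norm(W[i]-W[i-1]).round(4) for i in range(4)])
    d=(W[0]+W[1]-W[2]-W[3]); print('yaw',np.degrees(np.arctan2(d[1],d[0])))
s=ctrl.get_state();print(R.from_quat(s['tcp_rot']).as_matrix().round(3))
```

```text
top [[0.6606, 0.2165, 0.074], [0.6618, 0.1537, 0.074], [0.5126, 0.1505, 0.074], [0.5116, 0.2125, 0.074]] c [0.5866 0.1833 0.074 ]
[np.float64(0.149), np.float64(0.0628), np.float64(0.1493), np.float64(0.062)]
yaw 1.3568859739696042
top [[0.6205, -0.1273, 0.1], [0.6321, -0.1786, 0.1], [0.5152, -0.207, 0.1], [0.5023, -0.1564, 0.1]] c [ 0.5676 -0.1673  0.1   ]
[np.float64(0.1217), np.float64(0.0526), np.float64(0.1203), np.float64(0.0522)]
yaw 13.72850635185639
scene [[0.514, 0.1539, 0.074], [0.5169, 0.2142, 0.074], [0.6623, 0.2195, 0.074], [0.6622, 0.1541, 0.074]] c [0.5888 0.1854 0.074 ]
[np.float64(0.1483), np.float64(0.0604), np.float64(0.1454), np.float64(0.0654)]
yaw -178.91916507162705
[[ 0.972 -0.001  0.235]
 [-0.235 -0.002  0.972]
 [-0.    -1.    -0.002]]
```

```bash
cat >> h.py <<'E'
def go(xyz,yaw,cmd=None):
    s=ctrl.get_state();p=s['eef_pos'];M=R.from_quat(s['tcp_rot']).as_matrix()
    c,a=np.cos(np.radians(yaw)),np.sin(np.radians(yaw))
    T=np.array([[c,0,-a],[a,0,c],[0,-1,0]]); T[:,2]=np.cross(T[:,0],T[:,1])
    print('t cm',(M.T@(np.array(xyz)-p)*100).round(3),'a deg',np.degrees(R.from_matrix(M.T@T).as_rotvec()).round(2),'F',s['contact_force'].round(2),'t',round(s['time'],2),p.round(4))
E
python3 -c "
from h import *
go((.603,.1845,.12),1.4)"
```

```text
t cm [ 54.304  11.065 -35.334] a deg [  0.12 -14.97  -0.03] F [0.24 0.05 0.46] t 0.1 [0.1581 0.6556 0.2301]
```

Emit:
play_rows --steps '[{"claw": 0,"tx": 54.3,"ty": 0,"tz": -35.3,"ay": -15},{"claw": 0,"tx": 54.3,"ty": 0,"tz": -35.3,"ay": -15},{"claw": 0,"tx": 54.3,"ty": 0,"tz": -35.3,"ay": -15},{"claw": 0,"tx": 54.3,"ty": 0,"tz": -35.3,"ay": -15},{"claw": 0,"tx": 54.3,"ty": 0,"tz": -35.3,"ay": -15},{"claw": 0,"tx": 54.3,"ty": 0,"tz": -35.3,"ay": -15},{"claw": 0,"tx": 54.3,"ty": 0,"tz": -35.3,"ay": -15},{"claw": 0,"tx": 54.3,"ty": 0,"tz": -35.3,"ay": -15},{"claw": 0,"tx": 54.3,"ty": 0,"tz": -35.3,"ay": -15},{"claw": 0,"tx": 54.3,"ty": 0,"tz": -35.3,"ay": -15},{"claw": 0,"tx": 54.3,"ty": 0,"tz": -35.3,"ay": -15},{"claw": 0,"tx": 54.3,"ty": 0,"tz": -35.3,"ay": -15}]'

```text
invalid input at $.steps[0]: expected keys claw, tx, ty, tz, ax, ay, az
```

```bash
python3 -c "
from h import *
go((.603,.1845,.12),1.4)"
```

```text
t cm [ 54.304  11.065 -35.334] a deg [  0.12 -14.97  -0.03] F [0.24 0.05 0.46] t 0.1 [0.1581 0.6556 0.2301]
```

Emit:
play_rows --steps '[{"claw": 0,"tx": 54.3,"ty": 0,"tz": -35.3,"ax": 0,"ay": -15,"az": 0},{"claw": 0,"tx": 54.3,"ty": 0,"tz": -35.3,"ax": 0,"ay": -15,"az": 0},{"claw": 0,"tx": 54.3,"ty": 0,"tz": -35.3,"ax": 0,"ay": -15,"az": 0},{"claw": 0,"tx": 54.3,"ty": 0,"tz": -35.3,"ax": 0,"ay": -15,"az": 0},{"claw": 0,"tx": 54.3,"ty": 0,"tz": -35.3,"ax": 0,"ay": -15,"az": 0},{"claw": 0,"tx": 54.3,"ty": 0,"tz": -35.3,"ax": 0,"ay": -15,"az": 0},{"claw": 0,"tx": 54.3,"ty": 0,"tz": -35.3,"ax": 0,"ay": -15,"az": 0},{"claw": 0,"tx": 54.3,"ty": 0,"tz": -35.3,"ax": 0,"ay": -15,"az": 0},{"claw": 0,"tx": 54.3,"ty": 0,"tz": -35.3,"ax": 0,"ay": -15,"az": 0},{"claw": 0,"tx": 54.3,"ty": 0,"tz": -35.3,"ax": 0,"ay": -15,"az": 0},{"claw": 0,"tx": 54.3,"ty": 0,"tz": -35.3,"ax": 0,"ay": -15,"az": 0},{"claw": 0,"tx": 54.3,"ty": 0,"tz": -35.3,"ax": 0,"ay": -15,"az": 0}]'

```text
time: 1.1
eef_pos: [0.5021, 0.2917, 0.2309]
tcp_rot: [0.707, 0.009, -0.009, -0.707]
contact_force: [1.1, 0.8, -0.3]
opening: 0.0
```

```bash
python3 -c "
from h import *
go((.603,.1845,.12),1.4)"
```

```text
t cm [  9.831  11.085 -10.964] a deg [ 0.01  0.03 -0.04] F [ 1.07  0.81 -0.34] t 1.1 [0.5021 0.2917 0.2309]
```

Emit:
play_rows --steps '[{"claw": 0,"tx": 9.8,"ty": 0,"tz": -11,"ax": 0,"ay": 0,"az": 0},{"claw": 0,"tx": 9.8,"ty": 0,"tz": -11,"ax": 0,"ay": 0,"az": 0},{"claw": 0,"tx": 9.8,"ty": 0,"tz": -11,"ax": 0,"ay": 0,"az": 0},{"claw": 0,"tx": 9.8,"ty": 0,"tz": -11,"ax": 0,"ay": 0,"az": 0},{"claw": 0,"tx": 9.8,"ty": 4,"tz": -11,"ax": 0,"ay": 0,"az": 0},{"claw": 0,"tx": 9.8,"ty": 8,"tz": -11,"ax": 0,"ay": 0,"az": 0},{"claw": 0,"tx": 9.8,"ty": 11,"tz": -11,"ax": 0,"ay": 0,"az": 0},{"claw": 0,"tx": 9.8,"ty": 11,"tz": -11,"ax": 0,"ay": 0,"az": 0},{"claw": 0,"tx": 9.8,"ty": 11,"tz": -11,"ax": 0,"ay": 0,"az": 0}]'

```text
time: 1.85
eef_pos: [0.6003, 0.1857, 0.1189]
tcp_rot: [0.707, 0.007, -0.011, -0.707]
contact_force: [-0.1, 0.3, -0.0]
opening: -0.003
```

```bash
python3 -c "
from h import *
go((.603,.1845,.08),1.4)
p,d=cams.read_camera('wrist');cv2.imwrite('pics/w1.png',p)
p,d=cams.read_camera('top');crop(p,180,200,300,340,4,'pics/t1.png')
go((.603,.1845,.08),1.4)"
```

```text
t cm [ 0.292  3.886 -0.127] a deg [ 0.04  0.03 -0.33] F [-0.05  0.25 -0.01] t 1.85 [0.6003 0.1857 0.1189]
t cm [-0.069  4.377 -0.188] a deg [-0.02  0.05  0.21] F [ 0.11 -0.1  -0.01] t 1.95 [0.6035 0.1864 0.1238]
```

View pics/w1.png

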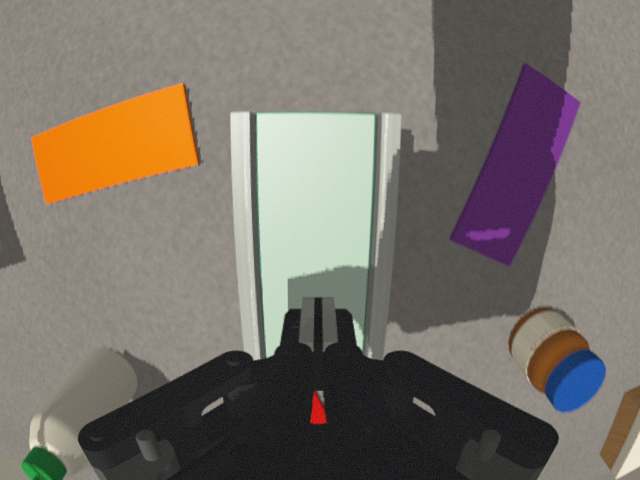

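View pics/t1.png

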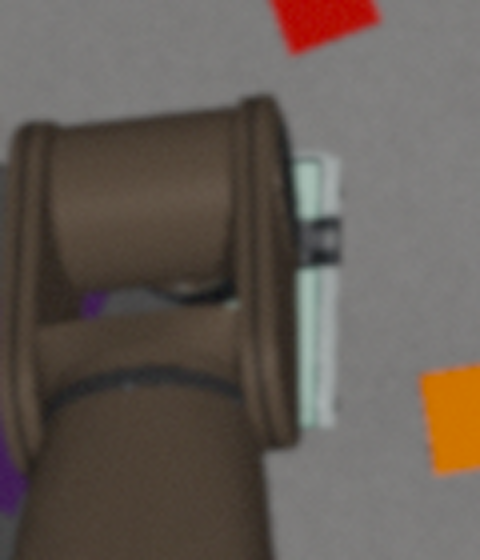

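The wrist view shows the pale lid centred under the shut fingers. The rack's open front is at row 113, and the front corners are near (256,113) and (376,113). I'll retake the picture now that the arm has settled, to refine the pose.

```bash
cat >> h.py <<'E'
def w_ray(u,v,z,s):
    m=cams.camera_model('wrist');K=m['intrinsics'];T=m['tool_from_camera']
    a=np.array([(u-K[0,2])/K[0,0],(v-K[1,2])/K[1,1]]);r=np.hypot(*a)
    d=np.array([*(a/r*np.sin(r)),np.cos(r)]);M=R.from_quat(s['tcp_rot']).as_matrix()
    o=M@T[:3,3]+s['eef_pos'];d=M@T[:3,:3]@d
    return o+d*(z-o[2])/d[2]
E
python3 -c "
from h import *
s=ctrl.get_state();p,d=cams.read_camera('wrist')
import pickle;pickle.dump(s,open('s2.pkl','wb'))
cv2.imwrite('pics/w2f.png',p);crop(p,220,90,420,240,4,'pics/w2.png')
go((.603,.1845,.08),1.4)"
```

```text
t cm [-0.128  4.467 -0.201] a deg [-0.03  0.05  0.31] F [0.64 0.96 1.14] t 2.0 [0.604  0.1865 0.1247]
```

View pics/w2.png

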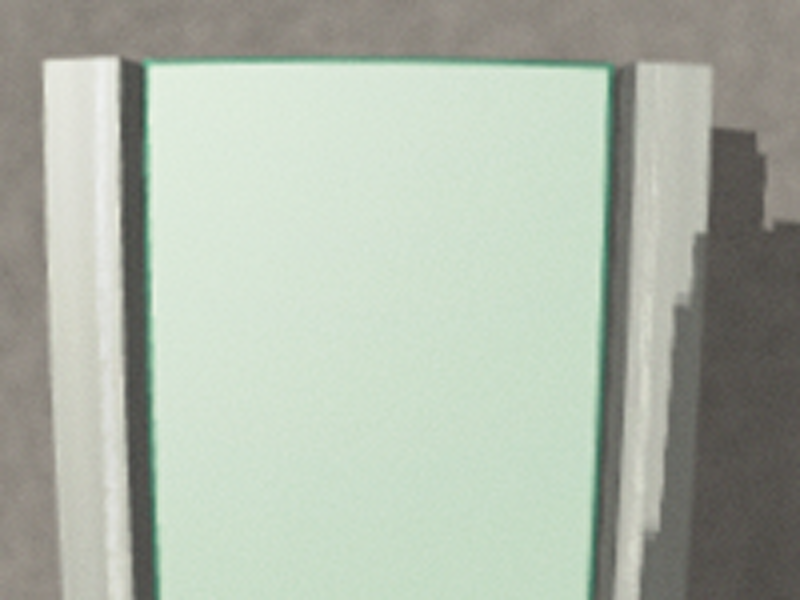

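```bash
python3 -c "
from h import *
import pickle;s=pickle.load(open('s2.pkl','rb'))
print(s['eef_pos'],s['time'])
for P,z in ((((145,60),(613,65),(158,595),(591,595)),.074),(((43,60),(713,66)),.08)):
  W=np.array([w_ray((x+.5)/4-.5+220,(y+.5)/4-.5+90,z,s) for x,y in P]);print(W.round(4).tolist(),W[:2].mean(0),np.linalg.norm(W[1]-W[0]))
go((.603,.1835,.08),1.4)"
```

```text
[0.60347989 0.18637611 0.12377054] 1.95
[[0.512, 0.1527, 0.074], [0.5113, 0.2128, 0.074], [0.5844, 0.154, 0.074], [0.5829, 0.2137, 0.074]] [0.51163527 0.18277994 0.074     ] 0.0600942258005977
[[0.5119, 0.1406, 0.08], [0.5108, 0.2247, 0.08]] [0.51137058 0.18265755 0.08      ] 0.08406401146761201
t cm [-0.13   4.467 -0.301] a deg [-0.03  0.05  0.31] F [0.64 0.96 1.14] t 2.0 [0.604  0.1865 0.1247]
```

Emit:
play_rows --steps '[{"claw": 0,"tx": -0.1,"ty": 2,"tz": -0.25,"ax": 0,"ay": 0,"az": 0},{"claw": 0,"tx": -0.1,"ty": 3.5,"tz": -0.25,"ax": 0,"ay": 0,"az": 0},{"claw": 0,"tx": -0.1,"ty": 3.5,"tz": -0.25,"ax": 0,"ay": 0,"az": 0},{"claw": 0,"tx": -0.1,"ty": 3.5,"tz": -0.25,"ax": 0,"ay": 0,"az": 0},{"claw": 0,"tx": -0.1,"ty": 3.5,"tz": -0.25,"ax": 0,"ay": 0,"az": 0},{"claw": 0,"tx": -0.1,"ty": 3.5,"tz": -0.25,"ax": 0,"ay": 0,"az": 0}]'

```text
time: 2.5
eef_pos: [0.6026, 0.1839, 0.0888]
tcp_rot: [-0.707, -0.01, 0.008, 0.707]
contact_force: [-0.0, 0.2, 0.2]
opening: 0.002
```

```bash
python3 -c "
from h import *
go((.603,.184,.074),1.0);print(ctrl.get_state()['joint_efforts'].round(2))"
```

```text
t cm [0.038 1.479 0.013] a deg [-0.03  0.45  0.23] F [-0.02  0.2   0.21] t 2.5 [0.6026 0.1839 0.0888]
[  0.   -38.53 -25.41  -0.     0.     0.  ]
```

Emit:
play_rows --steps '[{"claw": 0,"tx": 0,"ty": 0.8,"tz": 0,"ax": 0,"ay": 0.4,"az": 0.2},{"claw": 0,"tx": 0,"ty": 1.2,"tz": 0,"ax": 0,"ay": 0.4,"az": 0.2},{"claw": 0,"tx": 0,"ty": 1.2,"tz": 0,"ax": 0,"ay": 0.4,"az": 0.2},{"claw": 0,"tx": 0,"ty": 1.2,"tz": 0,"ax": 0,"ay": 0.4,"az": 0.2},{"claw": 0,"tx": 0,"ty": 1.2,"tz": 0,"ax": 0,"ay": 0.4,"az": 0.2},{"claw": 0,"tx": 0,"ty": 1.2,"tz": 0,"ax": 0,"ay": 0.4,"az": 0.2}]'

```text
time: 3.0
eef_pos: [0.601, 0.1835, 0.0741]
tcp_rot: [0.707, 0.005, -0.008, -0.707]
contact_force: [0.5, -0.3, 0.4]
opening: -0.002
```

Emit:
play_rows --steps '[{"claw": 0,"tx": 0,"ty": 0.05,"tz": 0,"ax": 0,"ay": 0,"az": 0},{"claw": 0,"tx": 0,"ty": 0.1,"tz": 0,"ax": 0,"ay": 0,"az": 0},{"claw": 0,"tx": 0,"ty": 0.1,"tz": 0,"ax": 0,"ay": 0,"az": 0},{"claw": 0,"tx": 0,"ty": 0.1,"tz": 0,"ax": 0,"ay": 0,"az": 0}]'

```text
time: 3.33
eef_pos: [0.6011, 0.1835, 0.0741]
tcp_rot: [0.707, 0.005, -0.008, -0.707]
contact_force: [-2.7, -0.1, 5.1]
opening: -0.005
```

```bash
cat >> h.py <<'E'
def favg(n=5):
    F=[]
    for i in range(n):
        F.append(ctrl.get_state()['contact_force']); cams.read_camera('top')
    F=np.array(F);print(F.round(1).tolist(),F.mean(0).round(2))
E
python3 -c "
from h import *
favg(6);go((.603,.184,.074),1.0)"
```

```text
[[-2.7, -0.1, 5.1], [-1.5, -0.5, 4.9], [-2.2, -0.1, 5.3], [-1.5, -0.2, 4.8], [-3.1, -0.6, 4.9], [-1.4, -0.1, 6.2]] [-2.08 -0.28  5.18]
t cm [0.187 0.007 0.046] a deg [ 0.01  0.04 -0.21] F [-1.94 -0.53  5.85] t 3.63 [0.6011 0.1835 0.0741]
```

Emit:
play_rows --steps '[{"claw": 0,"tx": -0.1,"ty": 0.01,"tz": 0,"ax": 0,"ay": 0,"az": 0},{"claw": 0,"tx": -0.2,"ty": 0.01,"tz": 0,"ax": 0,"ay": 0,"az": 0},{"claw": 0,"tx": -0.35,"ty": 0.01,"tz": 0,"ax": 0,"ay": 0,"az": 0},{"claw": 0,"tx": -0.5,"ty": 0.01,"tz": 0,"ax": 0,"ay": 0,"az": 0},{"claw": 0,"tx": -0.65,"ty": 0.01,"tz": 0,"ax": 0,"ay": 0,"az": 0},{"claw": 0,"tx": -0.8,"ty": 0.01,"tz": 0,"ax": 0,"ay": 0,"az": 0}]'

```text
time: 4.13
eef_pos: [0.5939, 0.1834, 0.0741]
tcp_rot: [-0.707, -0.006, 0.007, 0.707]
contact_force: [2.5, 0.7, 5.3]
opening: -0.004
```

```bash
python3 -c "
from h import *
s=ctrl.get_state();p,d=cams.read_camera('wrist')
import pickle;pickle.dump(s,open('s3.pkl','wb'))
cv2.imwrite('pics/w3f.png',p);crop(p,220,60,420,210,4,'pics/w3.png')
favg(4);go((.603,.184,.074),1.0)"
```

```text
[[1.5, 0.0, 6.0], [1.1, 0.8, 5.4], [0.9, 0.5, 5.4], [1.1, 0.7, 5.7]] [1.14 0.48 5.63]
t cm [0.935 0.007 0.04 ] a deg [-0.01  0.03 -0.1 ] F [ 1.11 -0.71  5.51] t 4.38 [0.5937 0.1834 0.0741]
```

View pics/w3.png

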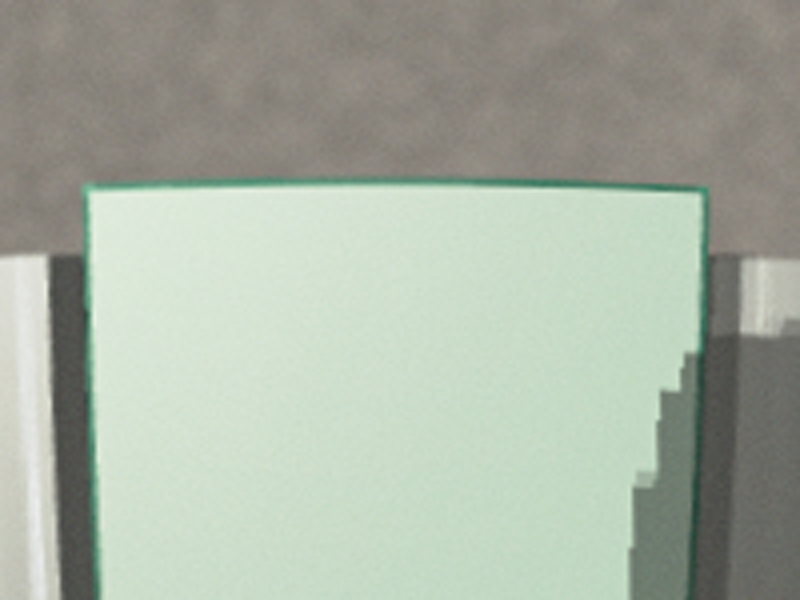

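The lid follows the finger, about 7 mm so far, at 5.6 N. I'll continue.

Emit:
play_rows --steps '[{"claw": 0,"tx": -0.1,"ty": 0,"tz": 0,"ax": 0,"ay": 0,"az": 0},{"claw": 0,"tx": -0.25,"ty": 0,"tz": 0,"ax": 0,"ay": 0,"az": 0},{"claw": 0,"tx": -0.4,"ty": 0,"tz": 0,"ax": 0,"ay": 0,"az": 0},{"claw": 0,"tx": -0.55,"ty": 0,"tz": 0,"ax": 0,"ay": 0,"az": 0},{"claw": 0,"tx": -0.7,"ty": 0,"tz": 0,"ax": 0,"ay": 0,"az": 0},{"claw": 0,"tx": -0.85,"ty": 0,"tz": 0,"ax": 0,"ay": 0,"az": 0},{"claw": 0,"tx": -1.0,"ty": 0,"tz": 0,"ax": 0,"ay": 0,"az": 0},{"claw": 0,"tx": -1.15,"ty": 0,"tz": 0,"ax": 0,"ay": 0,"az": 0},{"claw": 0,"tx": -1.3,"ty": 0,"tz": 0,"ax": 0,"ay": 0,"az": 0},{"claw": 0,"tx": -1.4,"ty": 0,"tz": 0,"ax": 0,"ay": 0,"az": 0}]'

```text
time: 5.22
eef_pos: [0.5798, 0.1832, 0.0741]
tcp_rot: [-0.707, -0.006, 0.007, 0.707]
contact_force: [2.0, 0.5, 6.0]
opening: -0.002
```

```bash
python3 -c "
from h import *
s=ctrl.get_state();p,d=cams.read_camera('wrist')
cv2.imwrite('pics/w4f.png',p);crop(p,220,60,420,210,4,'pics/w4.png')
favg(4);go((.603,.184,.074),1.0)"
```

```text
[[1.9, -0.2, 6.2], [0.9, -0.7, 6.0], [1.9, -0.1, 6.5], [1.2, -0.5, 5.6]] [ 1.5  -0.35  6.09]
t cm [2.335 0.004 0.039] a deg [-0.01  0.03 -0.1 ] F [2.15 0.59 6.28] t 5.47 [0.5797 0.1832 0.0741]
```

View pics/w4.png

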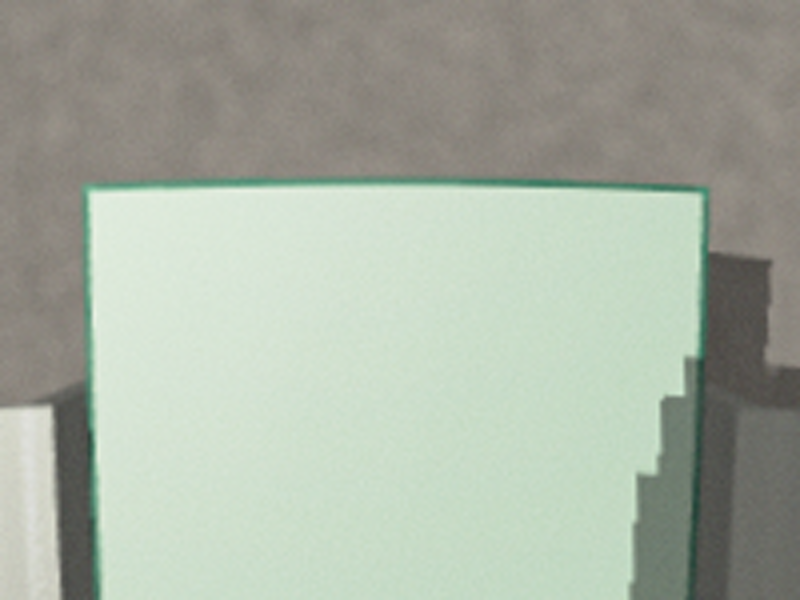

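Emit:
play_rows --steps '[{"claw": 0,"tx": -0.1,"ty": -0.013,"tz": 0,"ax": 0,"ay": 0,"az": 0},{"claw": 0,"tx": -0.25,"ty": -0.014,"tz": 0,"ax": 0,"ay": 0,"az": 0},{"claw": 0,"tx": -0.4,"ty": -0.015,"tz": 0,"ax": 0,"ay": 0,"az": 0},{"claw": 0,"tx": -0.55,"ty": -0.016,"tz": 0,"ax": 0,"ay": 0,"az": 0},{"claw": 0,"tx": -0.7,"ty": -0.017,"tz": 0,"ax": 0,"ay": 0,"az": 0},{"claw": 0,"tx": -0.85,"ty": -0.018,"tz": 0,"ax": 0,"ay": 0,"az": 0},{"claw": 0,"tx": -1.0,"ty": -0.019,"tz": 0,"ax": 0,"ay": 0,"az": 0},{"claw": 0,"tx": -1.15,"ty": -0.02,"tz": 0,"ax": 0,"ay": 0,"az": 0},{"claw": 0,"tx": -1.3,"ty": -0.021,"tz": 0,"ax": 0,"ay": 0,"az": 0},{"claw": 0,"tx": -1.4,"ty": -0.022,"tz": 0,"ax": 0,"ay": 0,"az": 0}]'

```text
time: 6.3
eef_pos: [0.5655, 0.1829, 0.0741]
tcp_rot: [-0.707, -0.006, 0.007, 0.707]
contact_force: [2.1, 0.3, 4.7]
opening: 0.002
```

```bash
python3 -c "
from h import *
s=ctrl.get_state();p,d=cams.read_camera('wrist')
cv2.imwrite('pics/w5f.png',p);crop(p,220,60,420,210,4,'pics/w5.png')
favg(4);go((.603,.184,.074),1.0)"
```

```text
[[1.3, -0.3, 6.3], [2.3, 0.5, 5.6], [2.1, 0.2, 4.7], [0.5, -0.6, 5.1]] [ 1.54 -0.04  5.41]
t cm [ 3.767e+00 -2.000e-03  4.100e-02] a deg [-0.01  0.03 -0.15] F [1.48 0.06 5.99] t 6.55 [0.5653 0.1829 0.0741]
```

View pics/w5.png

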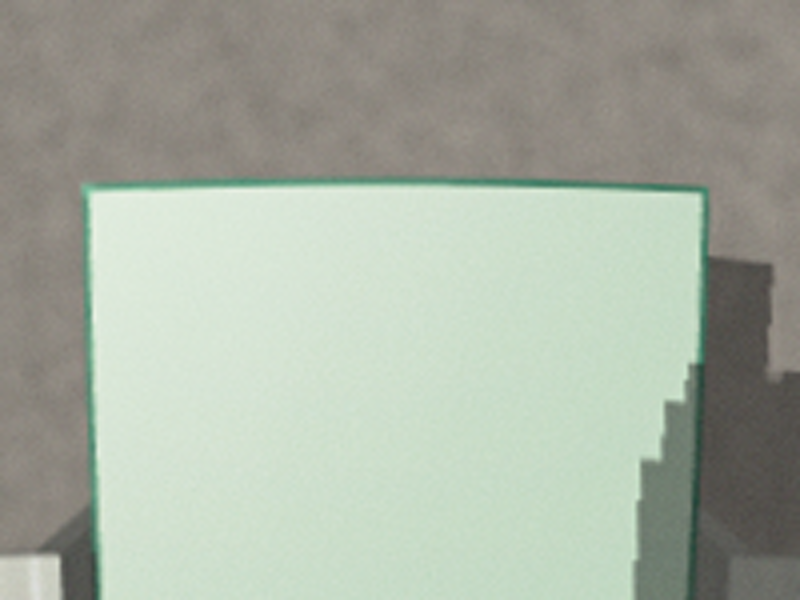

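Emit:
play_rows --steps '[{"claw": 0,"tx": -0.1,"ty": 0,"tz": 0,"ax": 0,"ay": 0,"az": 0},{"claw": 0,"tx": -0.25,"ty": -0.001,"tz": 0,"ax": 0,"ay": 0,"az": 0},{"claw": 0,"tx": -0.4,"ty": -0.002,"tz": 0,"ax": 0,"ay": 0,"az": 0},{"claw": 0,"tx": -0.55,"ty": -0.003,"tz": 0,"ax": 0,"ay": 0,"az": 0},{"claw": 0,"tx": -0.7,"ty": -0.004,"tz": 0,"ax": 0,"ay": 0,"az": 0},{"claw": 0,"tx": -0.85,"ty": -0.005,"tz": 0,"ax": 0,"ay": 0,"az": 0},{"claw": 0,"tx": -1.0,"ty": -0.006,"tz": 0,"ax": 0,"ay": 0,"az": 0},{"claw": 0,"tx": -1.15,"ty": -0.007,"tz": 0,"ax": 0,"ay": 0,"az": 0},{"claw": 0,"tx": -1.3,"ty": -0.008,"tz": 0,"ax": 0,"ay": 0,"az": 0},{"claw": 0,"tx": -1.4,"ty": -0.009,"tz": 0,"ax": 0,"ay": 0,"az": 0}]'

```text
time: 7.38
eef_pos: [0.5513, 0.1827, 0.0741]
tcp_rot: [-0.707, -0.006, 0.007, 0.707]
contact_force: [1.8, 1.1, 4.9]
opening: -0.001
```

```bash
python3 -c "
from h import *
favg(5);go((.603,.184,.074),1.0)"
```

```text
[[1.8, 1.1, 4.9], [2.1, 0.1, 5.9], [1.0, 0.8, 5.9], [1.0, -0.1, 6.3], [2.0, 0.2, 5.9]] [1.59 0.43 5.8 ]
t cm [ 5.185 -0.01   0.042] a deg [-0.    0.04 -0.17] F [ 1.21 -0.13  4.78] t 7.63 [0.5512 0.1826 0.0741]
```

Emit:
play_rows --steps '[{"claw": 0,"tx": -0.1,"ty": -0.006,"tz": 0,"ax": 0,"ay": 0,"az": 0},{"claw": 0,"tx": -0.25,"ty": -0.008,"tz": 0,"ax": 0,"ay": 0,"az": 0},{"claw": 0,"tx": -0.4,"ty": -0.009,"tz": 0,"ax": 0,"ay": 0,"az": 0},{"claw": 0,"tx": -0.55,"ty": -0.01,"tz": 0,"ax": 0,"ay": 0,"az": 0},{"claw": 0,"tx": -0.65,"ty": -0.01,"tz": 0,"ax": 0,"ay": 0,"az": 0},{"claw": 0,"tx": -0.65,"ty": -0.01,"tz": 0,"ax": 0,"ay": 0,"az": 0},{"claw": 0,"tx": -0.6,"ty": -0.1,"tz": 0,"ax": 0,"ay": 0,"az": 0},{"claw": 0,"tx": -0.6,"ty": -0.6,"tz": 0,"ax": 0,"ay": 0,"az": 0},{"claw": 0,"tx": -0.6,"ty": -2,"tz": 0,"ax": 0,"ay": 0,"az": 0},{"claw": 0,"tx": -0.6,"ty": -5,"tz": 0,"ax": 0,"ay": 0,"az": 0},{"claw": 0,"tx": -0.6,"ty": -6,"tz": 0,"ax": 0,"ay": 0,"az": 0},{"claw": 0,"tx": -0.6,"ty": -6,"tz": 0,"ax": 0,"ay": 0,"az": 0}]'

```text
time: 8.63
eef_pos: [0.5465, 0.1828, 0.1363]
tcp_rot: [-0.707, -0.007, 0.006, 0.707]
contact_force: [0.3, 0.4, 1.6]
opening: -0.0
```

Emit:
play_rows --steps '[{"claw": 8.5,"tx": -1,"ty": -1,"tz": 0,"ax": 0,"ay": 0,"az": 0},{"claw": 8.5,"tx": -2.5,"ty": -1,"tz": 0,"ax": 0,"ay": 0,"az": 0},{"claw": 8.5,"tx": -4,"ty": -1,"tz": 0,"ax": 0,"ay": 0,"az": 0},{"claw": 8.5,"tx": -4,"ty": -1,"tz": 0,"ax": 0,"ay": 0,"az": 0},{"claw": 8.5,"tx": -4,"ty": -1,"tz": 0,"ax": 0,"ay": 0,"az": 0},{"claw": 8.5,"tx": -4,"ty": -1,"tz": 0,"ax": 0,"ay": 0,"az": 0},{"claw": 8.5,"tx": -4,"ty": -1,"tz": 0,"ax": 0,"ay": 0,"az": 0}]'

```text
time: 9.22
eef_pos: [0.5057, 0.1817, 0.1433]
tcp_rot: [0.707, 0.005, -0.008, -0.707]
contact_force: [0.1, 1.0, 0.4]
opening: 0.977
```

```bash
python3 -c "
from h import *
s=ctrl.get_state();p,d=cams.read_camera('wrist')
import pickle;pickle.dump(s,open('s6.pkl','wb'))
cv2.imwrite('pics/w6f.png',p)
p,d=cams.read_camera('top');crop(p,180,200,300,350,4,'pics/t6.png')
p,d=cams.read_camera('scene');crop(p,330,200,450,300,6,'pics/s6.png')
go((.473,.182,.13),1.0)"
```

```text
t cm [-3.273  1.379  0.089] a deg [ 0.    0.02 -0.21] F [0.43 0.07 0.59] t 9.37 [0.5058 0.1817 0.1437]
```

View pics/w6f.png

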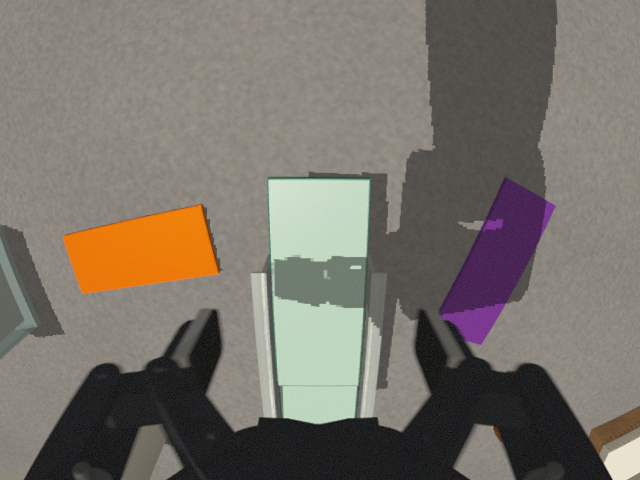

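View pics/t6.png

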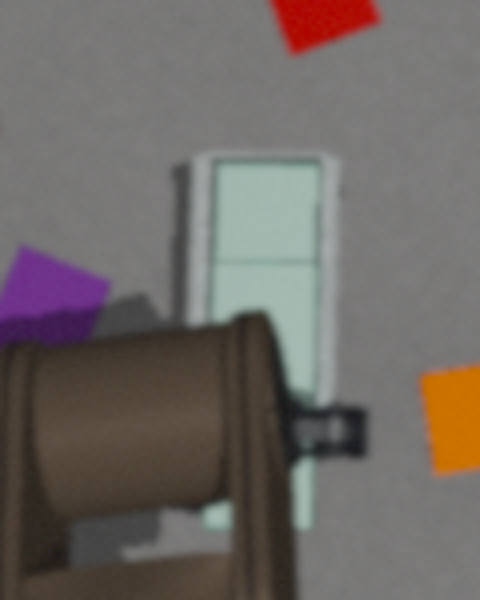

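View pics/s6.png

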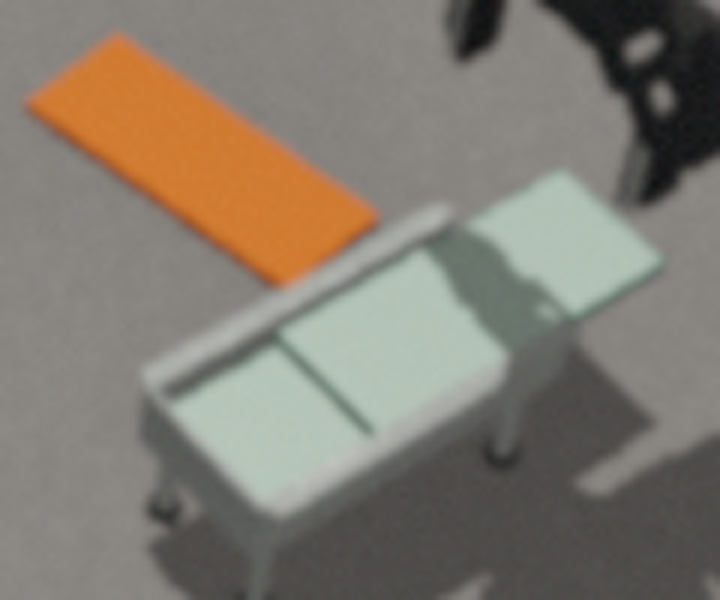

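The lid is out over the front, and its rear edge at wrist row 385 shows lid 2 still seated against the rear stop. The free front corners are at wrist (268,178) and (370,178).

```bash
python3 -c "
from h import *
import pickle;s=pickle.load(open('s6.pkl','rb'));s['time']
for P,z in ((((268,178),(370,178),(280,386),(358,386)),.074),(((252,273),(387,273)),.08)):
  W=np.array([w_ray(x,y,z,s) for x,y in P]);print(W.round(4).tolist(),W[:2].mean(0))
go((.483,.182,.052),1.0)"
```

```text
[[0.4553, 0.1523, 0.074], [0.4543, 0.2116, 0.074], [0.6067, 0.1559, 0.074], [0.6057, 0.2137, 0.074]] [0.45479315 0.18193268 0.074     ]
[[0.5128, 0.1419, 0.08], [0.5113, 0.2247, 0.08]] [0.51203971 0.18330882 0.08      ]
t cm [-2.245  9.175  0.071] a deg [ 0.    0.02 -0.21] F [0.43 0.07 0.59] t 9.37 [0.5058 0.1817 0.1437]
```

Emit:
play_rows --steps '[{"claw": 8.5,"tx": -0.8,"ty": 0,"tz": 0.1,"ax": 0,"ay": 0,"az": 0},{"claw": 8.5,"tx": -1.55,"ty": 1,"tz": 0.1,"ax": 0,"ay": 0,"az": 0},{"claw": 8.5,"tx": -1.55,"ty": 3,"tz": 0.1,"ax": 0,"ay": 0,"az": 0},{"claw": 8.5,"tx": -1.55,"ty": 5,"tz": 0.1,"ax": 0,"ay": 0,"az": 0},{"claw": 8.5,"tx": -1.55,"ty": 6.5,"tz": 0.1,"ax": 0,"ay": 0,"az": 0},{"claw": 8.5,"tx": -1.55,"ty": 8,"tz": 0.1,"ax": 0,"ay": 0,"az": 0},{"claw": 8.5,"tx": -1.55,"ty": 9.3,"tz": 0.1,"ax": 0,"ay": 0,"az": 0},{"claw": 8.5,"tx": -1.55,"ty": 9.3,"tz": 0.1,"ax": 0,"ay": 0,"az": 0},{"claw": 8.5,"tx": -1.55,"ty": 9.3,"tz": 0.1,"ax": 0,"ay": 0,"az": 0},{"claw": 8.5,"tx": -1.55,"ty": 9.3,"tz": 0.1,"ax": 0,"ay": 0,"az": 0}]'

```text
time: 10.2
eef_pos: [0.4895, 0.1826, 0.0514]
tcp_rot: [-0.707, -0.005, 0.007, 0.707]
contact_force: [-0.5, -0.6, 0.3]
opening: 0.995
```

```bash
python3 -c "
from h import *
go((.49,.1825,.05),1.0)
p,d=cams.read_camera('wrist');cv2.imwrite('pics/w7.png',p)
p,d=cams.read_camera('scene');crop(p,330,200,470,305,5,'pics/s7.png')
go((.49,.1825,.05),1.0)
"
```

```text
t cm [ 0.047  0.136 -0.01 ] a deg [-0.    0.04 -0.17] F [-0.55 -0.64  0.33] t 10.2 [0.4895 0.1826 0.0514]
t cm [-0.018  0.203 -0.014] a deg [-0.02  0.04 -0.08] F [-0.34  0.59  0.89] t 10.3 [0.4902 0.1826 0.052 ]
```

View pics/w7.png

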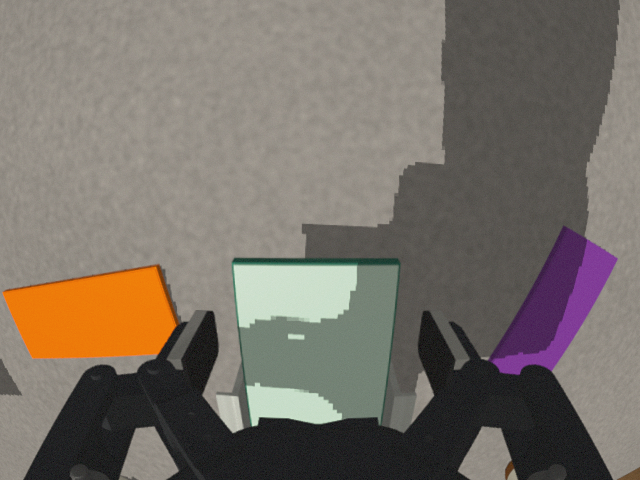

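View pics/s7.png

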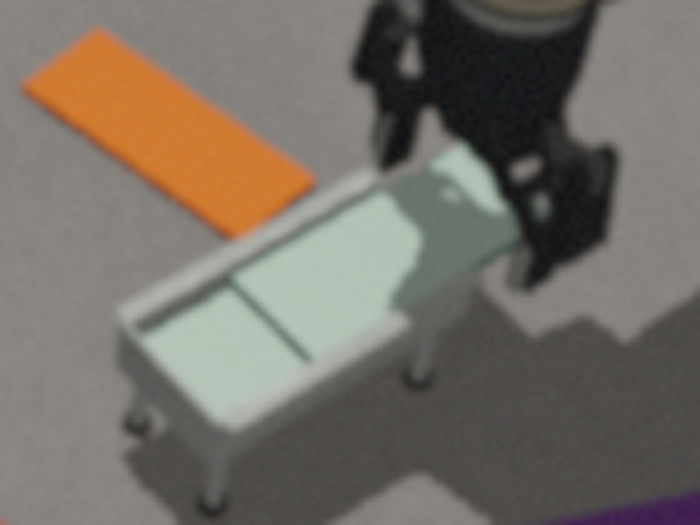

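Emit:
play_rows --grip_force 45 --steps '[{"claw": 8,"tx": 0,"ty": 0.2,"tz": 0,"ax": 0,"ay": 0,"az": 0},{"claw": 7,"tx": 0,"ty": 0.2,"tz": 0,"ax": 0,"ay": 0,"az": 0},{"claw": 6.4,"tx": 0,"ty": 0.2,"tz": 0,"ax": 0,"ay": 0,"az": 0},{"claw": 6.2,"tx": 0,"ty": 0.2,"tz": 0,"ax": 0,"ay": 0,"az": 0},{"claw": 6,"tx": 0,"ty": 0.2,"tz": 0,"ax": 0,"ay": 0,"az": 0},{"claw": 5,"tx": 0,"ty": 0.2,"tz": 0,"ax": 0,"ay": 0,"az": 0},{"claw": 5,"tx": 0,"ty": 0.2,"tz": 0,"ax": 0,"ay": 0,"az": 0},{"claw": 5,"tx": 0,"ty": 0.2,"tz": 0,"ax": 0,"ay": 0,"az": 0},{"claw": 5,"tx": 0,"ty": 0.2,"tz": 0,"ax": 0,"ay": 0,"az": 0}]'

```text
time: 11.05
eef_pos: [0.4896, 0.1825, 0.0493]
tcp_rot: [0.707, 0.005, -0.008, -0.707]
contact_force: [-1.6, -0.9, 4.8]
opening: 0.686
```

```bash
python3 -c "
from h import *
p,d=cams.read_camera('wrist');cv2.imwrite('pics/w8.png',p)
favg(3);go((.49,.1825,.05),1.0);print(ctrl.get_state()['opening']*8.54)
"
```

```text
[[-2.6, -1.0, 4.9], [-1.4, -0.5, 5.3], [-1.5, -0.3, 4.6]] [-1.88 -0.6   4.97]
t cm [ 0.034 -0.075 -0.001] a deg [ 0.    0.04 -0.18] F [-1.81 -1.71  4.95] t 11.25 [0.4897 0.1825 0.0493]
5.893498228791051
```

View pics/w8.png

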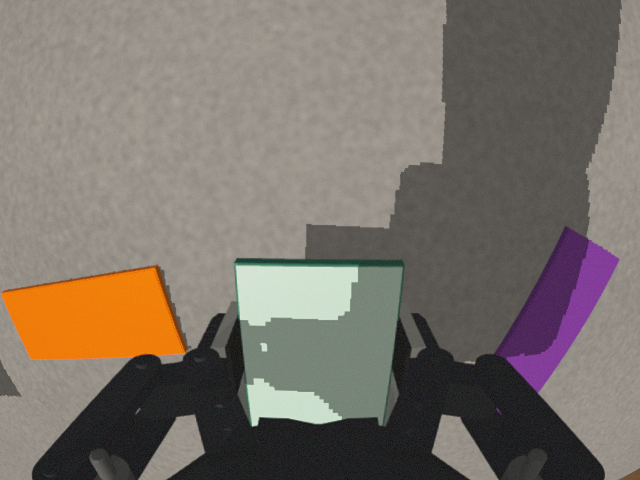

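Emit:
play_rows --steps '[{"claw": 5,"tx": 0,"ty": -0.1,"tz": 0,"ax": 0,"ay": 0,"az": 0},{"claw": 5,"tx": 0,"ty": -0.3,"tz": 0,"ax": 0,"ay": 0,"az": 0},{"claw": 5,"tx": 0,"ty": -0.6,"tz": 0,"ax": 0,"ay": 0,"az": 0},{"claw": 5,"tx": 0,"ty": -1,"tz": 0,"ax": 0,"ay": 0,"az": 0},{"claw": 5,"tx": 0,"ty": -1.6,"tz": 0,"ax": 0,"ay": 0,"az": 0},{"claw": 5,"tx": 0,"ty": -2.4,"tz": 0,"ax": 0,"ay": 0,"az": 0},{"claw": 5,"tx": 0,"ty": -3.4,"tz": 0,"ax": 0,"ay": 0,"az": 0},{"claw": 5,"tx": 0,"ty": -4.4,"tz": 0,"ax": 0,"ay": 0,"az": 0},{"claw": 5,"tx": 0,"ty": -5.4,"tz": 0,"ax": 0,"ay": 0,"az": 0},{"claw": 5,"tx": 0,"ty": -6.2,"tz": 0,"ax": 0,"ay": 0,"az": 0},{"claw": 5,"tx": 0,"ty": -7,"tz": 0,"ax": 0,"ay": 0,"az": 0},{"claw": 5,"tx": 0,"ty": -7,"tz": 0,"ax": 0,"ay": 0,"az": 0}]'

```text
time: 12.25
eef_pos: [0.4911, 0.1827, 0.1214]
tcp_rot: [-0.707, -0.007, 0.006, 0.707]
contact_force: [0.7, 0.4, -1.0]
opening: 0.684
```

```bash
python3 -c "
from h import *
p,d=cams.read_camera('wrist');cv2.imwrite('pics/w9.png',p)
p,d=cams.read_camera('scene');crop(p,310,130,490,300,4,'pics/s9.png')
favg(3);go((.49,.1825,.12),1.0);print(ctrl.get_state()['opening']*8.54)
"
```

```text
[[-0.3, -0.9, -1.5], [0.5, 1.3, -1.0], [-0.7, -0.7, -0.9]] [-0.17 -0.08 -1.12]
t cm [ 0.084 -0.184  0.01 ] a deg [ 0.01  0.03 -0.29] F [-0.08  0.03 -1.46] t 12.5 [0.4892 0.1824 0.1182]
5.8986892398012944
```

View pics/w9.png

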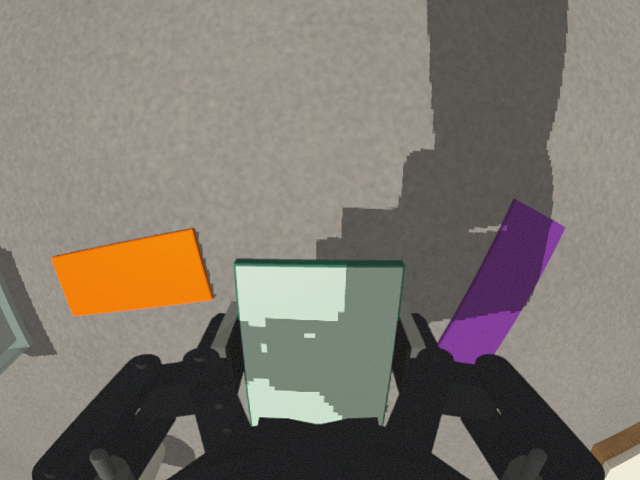

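View pics/s9.png

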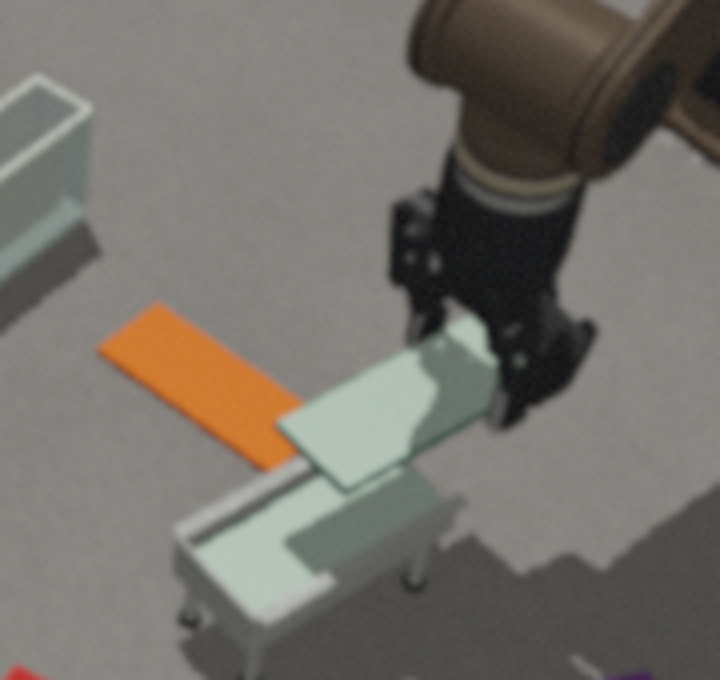

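```bash
python3 -c "
from h import *
print('bottle',px2w('top',337,205,.17), px2w('scene',286,215,.18), 'spout tip',px2w('top',350,217,.17))
print('flask',px2w('top',483,240,.0),'orange',px2w('top',318,301,0))
print('q',ctrl.get_state()['qpos'].round(3))
s=cv2.imread('pics/scene0.png');crop(s,280,145,340,205,10,'pics/s_ch.png')
c=np.array([.5676,-.1673]);a=np.radians(13.7);X=np.array([np.cos(a),np.sin(a)]);Y=np.array([-X[1],X[0]])
for sx,sy in((1,1),(1,-1),(-1,-1),(-1,1)): 
  p=w2px('scene',[*(c+sx*.06*X+sy*.025*Y),.1])[0];print(p,((p-[280,145]+.5)*10-.5).round())
go((.5287,-.1768,.2),13.7)
"
```

```text
bottle [ 0.72744005 -0.0199912   0.17      ] [0.76274248 0.0190814  0.18      ] spout tip [ 0.70197723 -0.04798006  0.17      ]
flask [ 0.68419977 -0.37668386  0.        ] orange [0.52925835 0.01867041 0.        ]
q [ 1.620e-01  7.800e-02  2.038e+00  1.000e-03  1.031e+00 -1.427e+00]
[302.2450621 178.7735094] [227. 342.]
[287.90974734 169.79471517] [ 84. 252.]
[318.56307648 147.74719133] [390.  32.]
[332.75528629 156.02890379] [532. 115.]
t cm [  3.269  -8.192 -35.985] a deg [ -0.02 -12.67  -0.29] F [-0.08  0.03 -1.46] t 12.5 [0.4892 0.1824 0.1182]
```

View pics/s_ch.png

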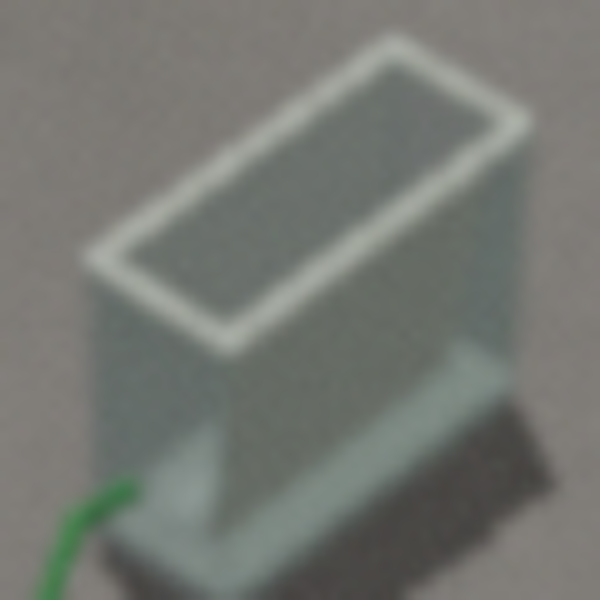

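Emit:
play_rows --steps '[{"claw": 5,"tx": 0,"ty": -1.5,"tz": 0,"ax": 0,"ay": 0,"az": 0},{"claw": 5,"tx": 0,"ty": -4,"tz": 0,"ax": 0,"ay": 0,"az": 0},{"claw": 5,"tx": 0,"ty": -6.5,"tz": 0,"ax": 0,"ay": 0,"az": 0},{"claw": 5,"tx": 0,"ty": -8.2,"tz": -1,"ax": 0,"ay": 0,"az": 0},{"claw": 5,"tx": 0.2,"ty": -8.2,"tz": -3,"ax": 0,"ay": -1,"az": 0},{"claw": 5,"tx": 0.5,"ty": -8.2,"tz": -5.5,"ax": 0,"ay": -2,"az": 0},{"claw": 5,"tx": 0.8,"ty": -8.2,"tz": -8,"ax": 0,"ay": -3,"az": 0},{"claw": 5,"tx": 1,"ty": -8.2,"tz": -10.5,"ax": 0,"ay": -4,"az": 0},{"claw": 5,"tx": 1.3,"ty": -8.2,"tz": -13,"ax": 0,"ay": -5,"az": 0},{"claw": 5,"tx": 1.6,"ty": -8.2,"tz": -15.5,"ax": 0,"ay": -6,"az": 0},{"claw": 5,"tx": 1.8,"ty": -8.2,"tz": -18,"ax": 0,"ay": -7,"az": 0},{"claw": 5,"tx": 2,"ty": -8.2,"tz": -20.5,"ax": 0,"ay": -8,"az": 0}]'

```text
time: 13.5
eef_pos: [0.5133, -0.0233, 0.2]
tcp_rot: [-0.705, -0.054, 0.058, 0.705]
contact_force: [0.7, 0.0, -1.6]
opening: 0.691
```

```bash
python3 -c "
from h import *
go((.5287,-.1768,.2),13.7)"
```

```text
t cm [-9.0300e-01 -7.0000e-03 -1.5403e+01] a deg [-0.07 -4.62 -0.27] F [ 0.67  0.01 -1.64] t 13.5 [ 0.5133 -0.0233  0.2   ]
```

Emit:
play_rows --steps '[{"claw": 5,"tx": -0.1,"ty": 0,"tz": -2.5,"ax": 0,"ay": -0.8,"az": 0},{"claw": 5,"tx": -0.3,"ty": 0,"tz": -5,"ax": 0,"ay": -1.6,"az": 0},{"claw": 5,"tx": -0.4,"ty": 0,"tz": -7.5,"ax": 0,"ay": -2.4,"az": 0},{"claw": 5,"tx": -0.6,"ty": 0,"tz": -10,"ax": 0,"ay": -3.2,"az": 0},{"claw": 5,"tx": -0.7,"ty": 0,"tz": -12,"ax": 0,"ay": -4,"az": 0},{"claw": 5,"tx": -0.8,"ty": 0,"tz": -13.5,"ax": 0,"ay": -4.4,"az": 0},{"claw": 5,"tx": -0.9,"ty": 0,"tz": -14.5,"ax": 0,"ay": -4.4,"az": 0},{"claw": 5,"tx": -0.9,"ty": 0,"tz": -14.5,"ax": 0,"ay": -4.4,"az": 0},{"claw": 5,"tx": -0.9,"ty": 0,"tz": -14.5,"ax": 0,"ay": -4.4,"az": 0},{"claw": 5,"tx": -0.9,"ty": 0,"tz": -14.5,"ax": 0,"ay": -4.4,"az": 0}]'

```text
time: 14.33
eef_pos: [0.5274, -0.1659, 0.2004]
tcp_rot: [-0.702, -0.081, 0.084, 0.703]
contact_force: [-0.7, -0.3, -1.9]
opening: 0.688
```

```bash
python3 -c "
from h import *
p,d=cams.read_camera('wrist');cv2.imwrite('pics/w10.png',p)
p,d=cams.read_camera('scene');crop(p,240,70,440,230,4,'pics/s10.png')
p,d=cams.read_camera('top');cv2.imwrite('pics/t10.png',p)
go((.5287,-.1768,.2),13.7)"
```

```text
t cm [-0.146  0.078 -1.1  ] a deg [-0.06 -0.2  -0.2 ] F [-0.12  0.08 -1.71] t 14.48 [ 0.5276 -0.1658  0.2008]
```

View pics/w10.png

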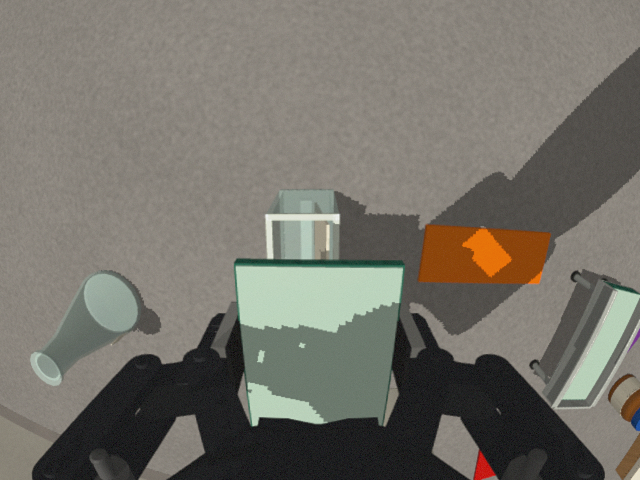

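View pics/s10.png

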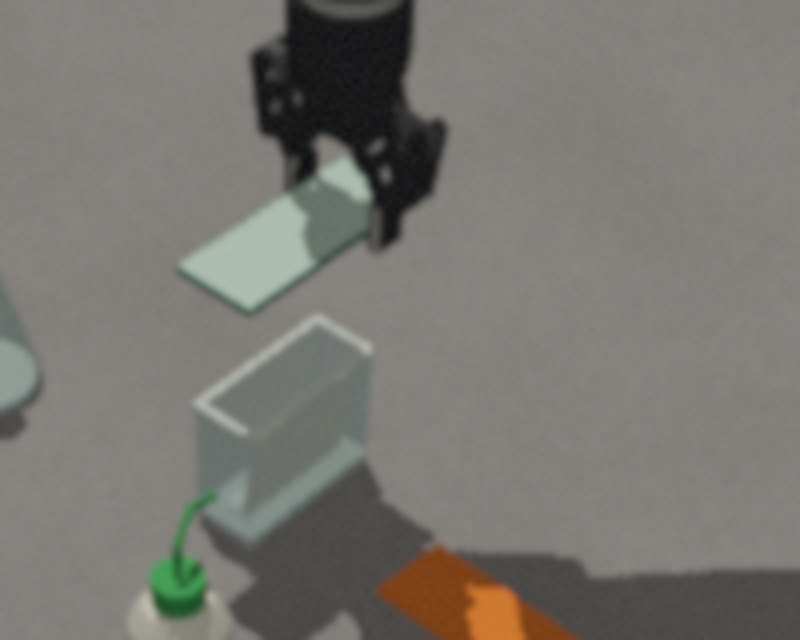

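View pics/t10.png

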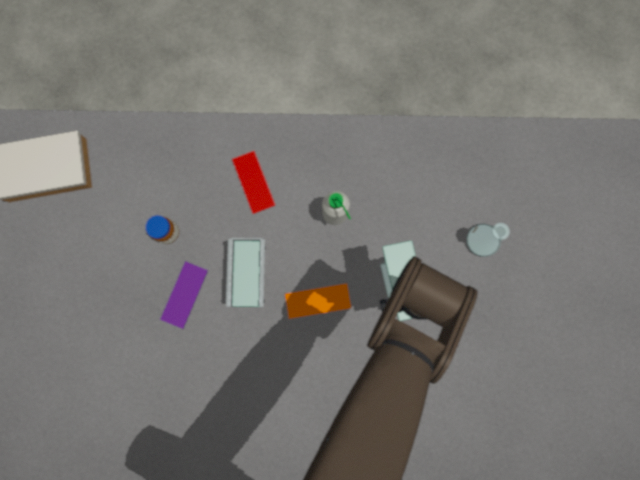

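The lid is held level, and the chamber's near rim corners show at wrist (265,215) and (340,215).

```bash
python3 -c "
from h import *
s=ctrl.get_state();p,d=cams.read_camera('wrist');crop(p,225,180,415,290,4,'pics/w11.png')
import pickle;pickle.dump(s,open('s11.pkl','wb'));print(s['eef_pos'])"
```

```text
[ 0.52755679 -0.1657647   0.20078839]
```

View pics/w11.png

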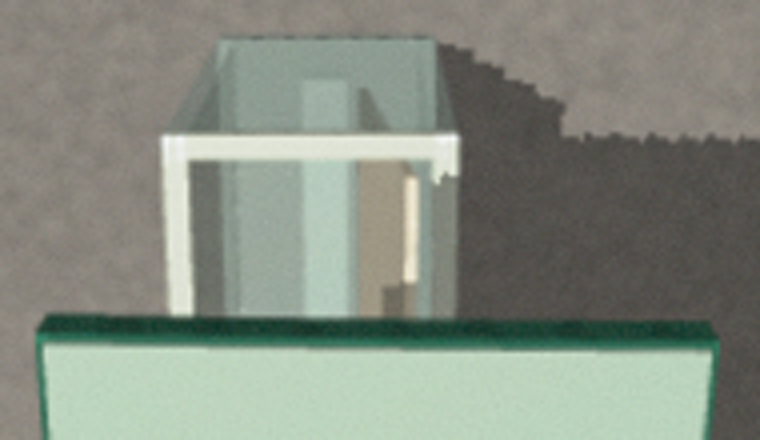

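```bash
python3 -c "
from h import *
import pickle;s=pickle.load(open('s11.pkl','rb'))
f=lambda p:((p[0]+.5)/4-.5+225,(p[1]+.5)/4-.5+180)
zc=s['eef_pos'][2]
M=R.from_quat(s['tcp_rot']).as_matrix()
for P,z in ((((161,135),(460,135)),.1),(((46,316),(715,324)),zc+.0187),(((40,343),(717,350)),zc+.0247)):
  W=np.array([w_ray(*f(p),z,s) for p in P]);c=W.mean(0);d=W[1]-W[0]
  yaw=np.degrees(np.arctan2(-d[0],d[1]));a=np.radians(yaw)
  print(W.round(4).tolist(),c.round(4),'len',np.linalg.norm(d).round(4),'yaw',yaw,'tool',((c-s['eef_pos'])@M).round(4))
  print(' centre60',c+.06*np.array([np.cos(a),np.sin(a),0]))
go((.5287,-.1768,.2),13.7)"
```

```text
[[0.5147, -0.2052, 0.1], [0.5029, -0.1556, 0.1]] [ 0.5088 -0.1804  0.1   ] len 0.051 yaw 13.353054983722012 tool [-0.0213  0.1009 -0.0099]
 centre60 [ 0.56717021 -0.166541    0.1       ]
[[0.5012, -0.2023, 0.2195], [0.4876, -0.1422, 0.2195]] [ 0.4944 -0.1722  0.2195] len 0.0616 yaw 12.728339991710794 tool [-0.0338 -0.0186  0.0015]
 centre60 [ 0.55293124 -0.1589849   0.21948839]
[[0.5013, -0.2015, 0.2255], [0.488, -0.1432, 0.2255]] [ 0.4947 -0.1724  0.2255] len 0.0598 yaw 12.82134141804215 tool [-0.0336 -0.0246  0.0013]
 centre60 [ 0.5531601  -0.15905851  0.22548839]
t cm [-0.149  0.084 -1.092] a deg [-0.05 -0.2  -0.19] F [ 0.14  0.44 -1.66] t 14.53 [ 0.5276 -0.1658  0.2008]
```

Emit:
play_rows --steps '[{"claw": 5,"tx": -0.15,"ty": 0,"tz": -1.2,"ax": 0,"ay": -0.7,"az": 0},{"claw": 5,"tx": -0.15,"ty": 1.5,"tz": -1.2,"ax": 0,"ay": -0.7,"az": 0},{"claw": 5,"tx": -0.15,"ty": 3.5,"tz": -1.2,"ax": 0,"ay": -0.7,"az": 0},{"claw": 5,"tx": -0.15,"ty": 5.5,"tz": -1.2,"ax": 0,"ay": -0.7,"az": 0},{"claw": 5,"tx": -0.15,"ty": 7.5,"tz": -1.2,"ax": 0,"ay": -0.7,"az": 0},{"claw": 5,"tx": -0.15,"ty": 8.5,"tz": -1.2,"ax": 0,"ay": -0.7,"az": 0},{"claw": 5,"tx": -0.15,"ty": 9,"tz": -1.2,"ax": 0,"ay": -0.7,"az": 0},{"claw": 5,"tx": -0.15,"ty": 9,"tz": -1.2,"ax": 0,"ay": -0.7,"az": 0},{"claw": 5,"tx": -0.15,"ty": 9,"tz": -1.2,"ax": 0,"ay": -0.7,"az": 0},{"claw": 5,"tx": -0.15,"ty": 9,"tz": -1.2,"ax": 0,"ay": -0.7,"az": 0},{"claw": 5,"tx": -0.15,"ty": 9,"tz": -1.2,"ax": 0,"ay": -0.7,"az": 0},{"claw": 5,"tx": -0.15,"ty": 9,"tz": -1.2,"ax": 0,"ay": -0.7,"az": 0}]'

```text
time: 15.53
eef_pos: [0.5293, -0.1791, 0.112]
tcp_rot: [0.702, 0.086, -0.088, -0.701]
contact_force: [0.5, -0.3, -0.8]
opening: 0.689
```

```bash
python3 -c "
from h import *
p,d=cams.read_camera('scene');crop(p,240,70,440,230,4,'pics/s12.png')
p,d=cams.read_camera('wrist');cv2.imwrite('pics/w12.png',p)
favg(4)
go((.5283,-.1777,.0813),14.2)"
```

```text
[[0.7, -0.4, -1.4], [-0.6, 0.4, -0.1], [0.3, 0.1, -1.3], [-0.4, 0.4, -0.6]] [ 0.01  0.12 -0.85]
t cm [0.004 2.964 0.112] a deg [-0.04 -0.07 -0.19] F [ 0.18 -0.65 -0.74] t 15.83 [ 0.5286 -0.1788  0.1109]
```

View pics/s12.png

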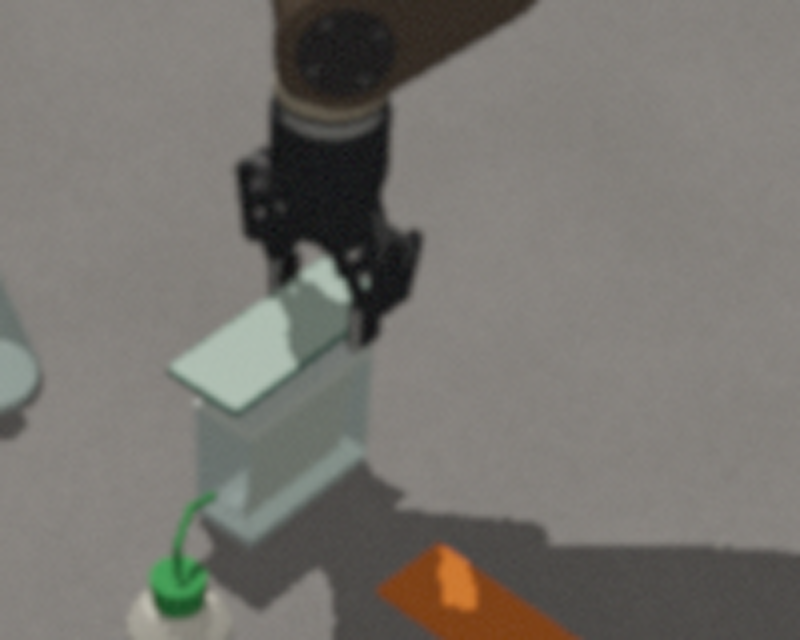

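View pics/w12.png

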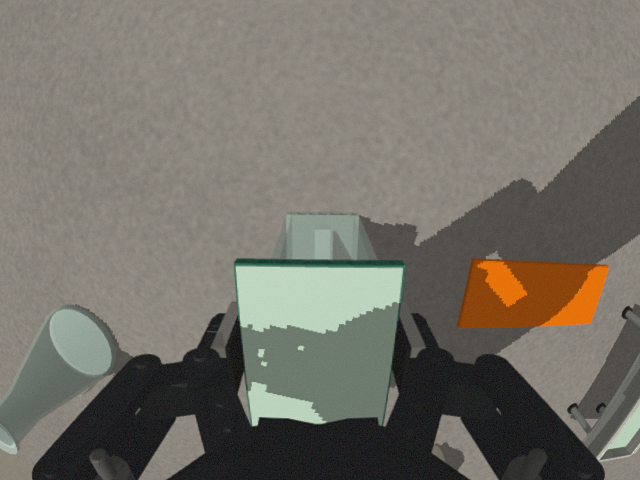

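Emit:
play_rows --steps '[{"claw": 5,"tx": 0,"ty": 0,"tz": 0.13,"ax": 0,"ay": 0,"az": 0.2},{"claw": 5,"tx": 0,"ty": 0.6,"tz": 0.13,"ax": 0,"ay": 0,"az": 0.2},{"claw": 5,"tx": 0,"ty": 1.2,"tz": 0.13,"ax": 0,"ay": 0,"az": 0.2},{"claw": 5,"tx": 0,"ty": 1.8,"tz": 0.13,"ax": 0,"ay": 0,"az": 0.2},{"claw": 5,"tx": 0,"ty": 2.3,"tz": 0.13,"ax": 0,"ay": 0,"az": 0.2},{"claw": 5,"tx": 0,"ty": 2.5,"tz": 0.13,"ax": 0,"ay": 0,"az": 0.2},{"claw": 5,"tx": 0,"ty": 2.5,"tz": 0.13,"ax": 0,"ay": 0,"az": 0.2},{"claw": 5,"tx": 0,"ty": 2.5,"tz": 0.13,"ax": 0,"ay": 0,"az": 0.2},{"claw": 5,"tx": 0,"ty": 2.5,"tz": 0.13,"ax": 0,"ay": 0,"az": 0.2},{"claw": 5,"tx": 0,"ty": 2.5,"tz": 0.13,"ax": 0,"ay": 0,"az": 0.2}]'

```text
time: 16.67
eef_pos: [0.5285, -0.1777, 0.0862]
tcp_rot: [0.702, 0.085, -0.089, -0.702]
contact_force: [0.1, -1.4, -1.1]
opening: 0.691
```

```bash
python3 -c "
from h import *
p,d=cams.read_camera('wrist');cv2.imwrite('pics/w13.png',p)
favg(4)
go((.5283,-.1777,.0813),14.2)"
```

```text
[[0.8, -0.2, -0.2], [0.7, -1.0, -1.3], [0.5, -0.2, -1.6], [0.6, -0.6, -0.6]] [ 0.62 -0.5  -0.9 ]
t cm [-0.001  0.473 -0.014] a deg [-0.03 -0.07 -0.38] F [-0.65 -0.74 -1.01] t 16.92 [ 0.5283 -0.1776  0.086 ]
```

View pics/w13.png

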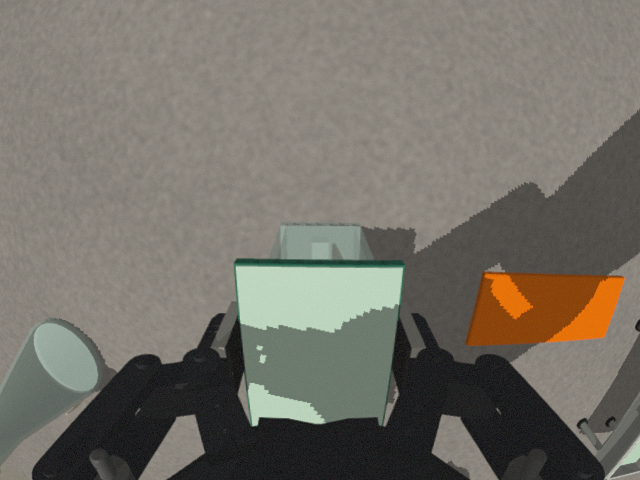

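Emit:
play_rows --steps '[{"claw": 5,"tx": 0,"ty": 0.1,"tz": 0,"ax": 0,"ay": 0,"az": -0.2},{"claw": 5,"tx": 0,"ty": 0.2,"tz": 0,"ax": 0,"ay": 0,"az": -0.2},{"claw": 5,"tx": 0,"ty": 0.3,"tz": 0,"ax": 0,"ay": 0,"az": -0.2},{"claw": 5,"tx": 0,"ty": 0.35,"tz": 0,"ax": 0,"ay": 0,"az": -0.2},{"claw": 5,"tx": 0,"ty": 0.4,"tz": 0,"ax": 0,"ay": 0,"az": -0.2},{"claw": 5,"tx": 0,"ty": 0.4,"tz": 0,"ax": 0,"ay": 0,"az": -0.2},{"claw": 5,"tx": 0,"ty": 0.4,"tz": 0,"ax": 0,"ay": 0,"az": -0.2}]'

```text
time: 17.5
eef_pos: [0.5282, -0.1775, 0.0818]
tcp_rot: [-0.702, -0.086, 0.088, 0.702]
contact_force: [0.2, 0.5, -0.4]
opening: 0.687
```

```bash
python3 -c "
from h import *
favg(4)
go((.5283,-.1777,.0813),14.2)"
```

```text
[[0.2, 0.5, -0.4], [-0.8, -0.0, -1.0], [-0.1, -0.1, -1.7], [-0.1, 0.2, -0.8]] [-0.2   0.15 -0.96]
t cm [ 0.003  0.057 -0.019] a deg [-0.04 -0.07 -0.19] F [ 0.3  -0.01 -1.48] t 17.7 [ 0.5282 -0.1775  0.0819]
```

Emit:
play_rows --steps '[{"claw": 5,"tx": 0,"ty": 0.03,"tz": 0,"ax": 0,"ay": 0,"az": 0},{"claw": 5,"tx": 0,"ty": 0.06,"tz": 0,"ax": 0,"ay": 0,"az": 0},{"claw": 5,"tx": 0,"ty": 0.06,"tz": 0,"ax": 0,"ay": 0,"az": 0},{"claw": 5,"tx": 0,"ty": 0.06,"tz": 0,"ax": 0,"ay": 0,"az": 0}]'

```text
time: 18.03
eef_pos: [0.5283, -0.1776, 0.0816]
tcp_rot: [-0.702, -0.086, 0.088, 0.702]
contact_force: [-1.5, -0.3, 0.6]
opening: 0.687
```

```bash
python3 -c "
from h import *
favg(4)
go((.5283,-.1777,.0813),14.2)"
```

```text
[[-1.5, -0.3, 0.6], [-2.3, 0.7, 1.9], [-1.6, 1.0, 2.4], [-1.5, 1.3, 1.6]] [-1.75  0.68  1.64]
t cm [-0.002  0.022 -0.013] a deg [-0.03 -0.06 -0.19] F [-0.89  0.39  2.56] t 18.23 [ 0.5283 -0.1776  0.0815]
```

Emit:
play_rows --grip_force 20 --steps '[{"claw": 5,"tx": 0,"ty": 0.02,"tz": 0,"ax": 0,"ay": 0,"az": 0},{"claw": 5,"tx": 0,"ty": 0.02,"tz": 0,"ax": 0,"ay": 0,"az": 0},{"claw": 6.1,"tx": 0,"ty": 0.02,"tz": 0,"ax": 0,"ay": 0,"az": 0},{"claw": 6.2,"tx": 0,"ty": 0.02,"tz": 0,"ax": 0,"ay": 0,"az": 0},{"claw": 6.5,"tx": 0,"ty": 0.02,"tz": 0,"ax": 0,"ay": 0,"az": 0},{"claw": 7.2,"tx": 0,"ty": 0.02,"tz": 0,"ax": 0,"ay": 0,"az": 0},{"claw": 8,"tx": 0,"ty": 0.02,"tz": 0,"ax": 0,"ay": 0,"az": 0},{"claw": 8.5,"tx": 0,"ty": 0.02,"tz": 0,"ax": 0,"ay": 0,"az": 0},{"claw": 8.5,"tx": 0,"ty": 0.02,"tz": 0,"ax": 0,"ay": 0,"az": 0},{"claw": 8.5,"tx": 0,"ty": 0.02,"tz": 0,"ax": 0,"ay": 0,"az": 0}]'

```text
time: 19.07
eef_pos: [0.5282, -0.1775, 0.081]
tcp_rot: [-0.702, -0.086, 0.088, 0.702]
contact_force: [0.6, 0.2, 0.8]
opening: 0.997
```

```bash
python3 -c "
from h import *
p,d=cams.read_camera('wrist');cv2.imwrite('pics/w14.png',p)
favg(3)
go((.5283,-.1777,.0813),14.2)"
```

```text
[[0.5, -0.5, 0.4], [0.0, 0.4, 0.4], [0.3, 0.3, 0.0]] [0.3  0.08 0.29]
t cm [ 0.005 -0.025 -0.021] a deg [-0.04 -0.07 -0.19] F [ 0.05 -0.48  0.57] t 19.27 [ 0.5282 -0.1775  0.081 ]
```

View pics/w14.png

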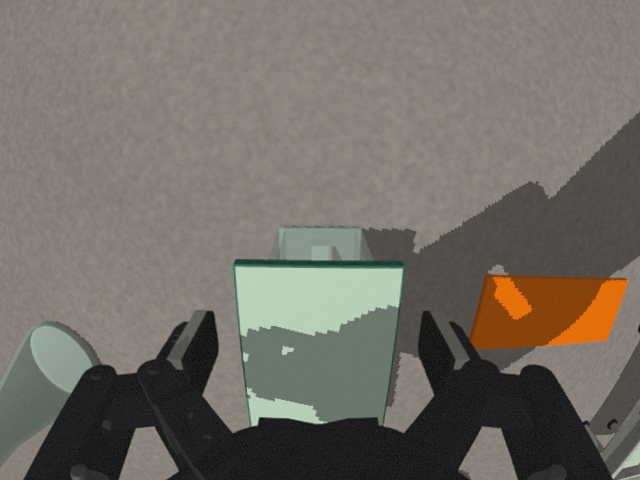

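The gripper is open and the lid hasn't moved. I'll rise straight up, then back off toward the robot.

Emit:
play_rows --steps '[{"claw": 8.5,"tx": 0,"ty": -0.5,"tz": 0,"ax": 0,"ay": 0,"az": 0},{"claw": 8.5,"tx": 0,"ty": -1.5,"tz": 0,"ax": 0,"ay": 0,"az": 0},{"claw": 8.5,"tx": 0,"ty": -3,"tz": 0,"ax": 0,"ay": 0,"az": 0},{"claw": 8.5,"tx": 0,"ty": -5,"tz": 0,"ax": 0,"ay": 0,"az": 0},{"claw": 8.5,"tx": 0,"ty": -7.5,"tz": 0,"ax": 0,"ay": 0,"az": 0},{"claw": 8.5,"tx": 0,"ty": -10,"tz": 2,"ax": 0,"ay": 0,"az": 0},{"claw": 8.5,"tx": 0,"ty": -12,"tz": 5,"ax": 0,"ay": 0,"az": 0},{"claw": 8.5,"tx": 0,"ty": -12,"tz": 8,"ax": 0,"ay": 0,"az": 0},{"claw": 8.5,"tx": 0,"ty": -12,"tz": 11,"ax": 0,"ay": 0,"az": 0},{"claw": 8.5,"tx": 0,"ty": -12,"tz": 14,"ax": 0,"ay": 0,"az": 0},{"claw": 8.5,"tx": 0,"ty": -12,"tz": 14,"ax": 0,"ay": 0,"az": 0},{"claw": 8.5,"tx": 0,"ty": -12,"tz": 14,"ax": 0,"ay": 0,"az": 0}]'

```text
time: 20.27
eef_pos: [0.4944, -0.0407, 0.2023]
tcp_rot: [0.702, 0.087, -0.089, -0.701]
contact_force: [-0.5, -0.5, 0.3]
opening: 0.996
```

```bash
python3 -c "
from h import *
p,d=cams.read_camera('top');cv2.imwrite('pics/t15f.png',p);crop(p,360,235,440,325,6,'pics/t15.png')
print(w2px('top',[[.5674,-.167,.106]]))
p,d=cams.read_camera('scene');crop(p,240,120,440,290,4,'pics/s15.png')
favg(3)
"
```

```text
[[402.18073168 283.71706325]]
[[0.5, -1.0, -0.3], [-0.0, -0.6, -0.3], [0.3, -0.8, -0.1]] [ 0.24 -0.82 -0.23]
```

View pics/t15.png

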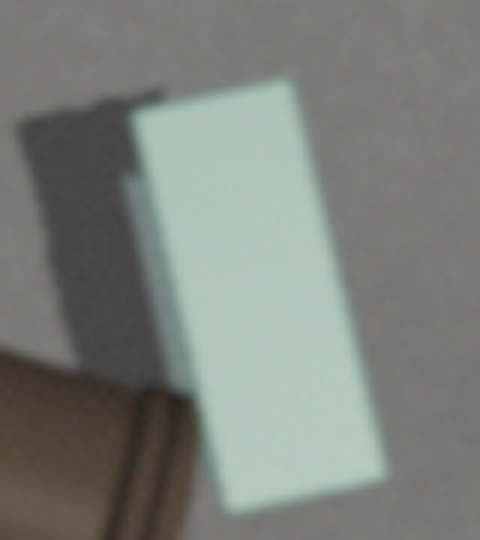

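View pics/t15f.png

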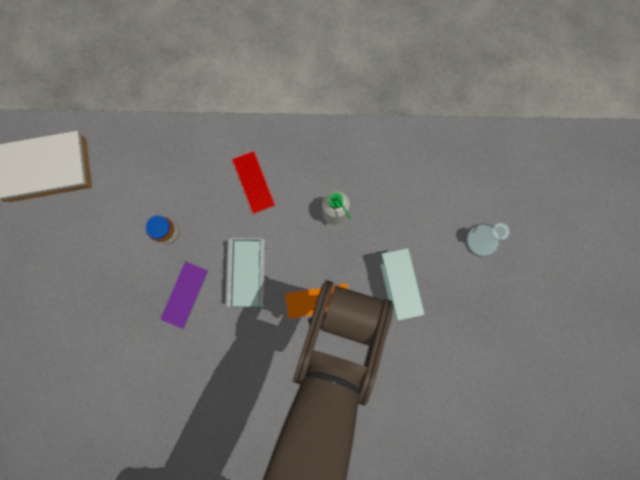

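View pics/s15.png

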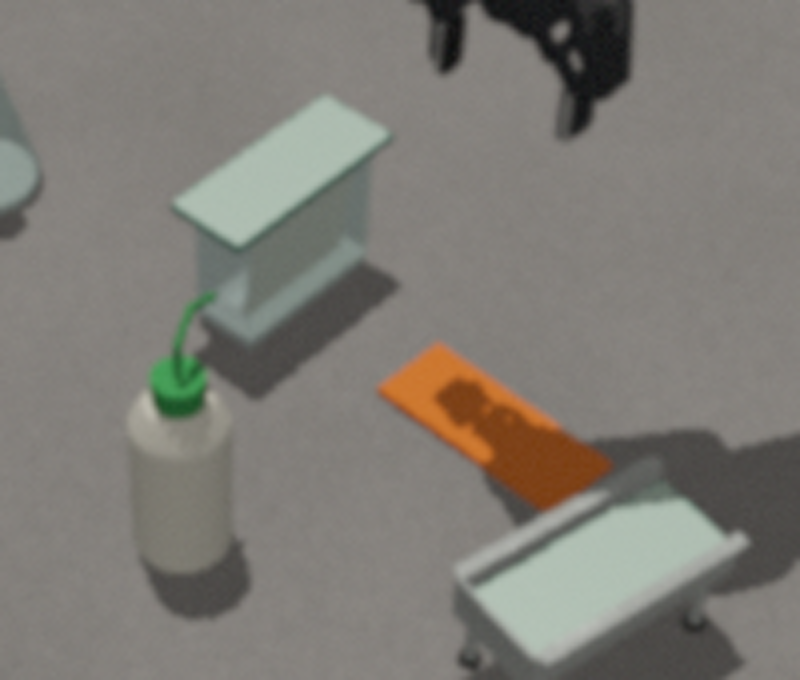

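```bash
python3 -c "
from h import *
W=np.array([px2w('top',(x+.5)/6-.5+360,(y+.5)/6-.5+235,.106) for x,y in((130,110),(294,77),(388,477),(230,513))])
d=W[0]+W[1]-W[2]-W[3];print(W.mean(0),np.degrees(np.arctan2(d[1],d[0])))
a=np.radians(13.5);e=W.mean(0)[:2]-[.5676,-.1673];print(e@[np.cos(a),np.sin(a)],e@[-np.sin(a),np.cos(a)])
ctrl.sign_off()"
```

```text
[ 0.56835237 -0.16863731  0.106     ] 13.52409887709306
0.00041939523830364166 -0.0014759988219048114
the job is handed in; nothing more can be done
```

The top lid is on the chamber and the job was handed in at about 20 s of the 69 s allowed. The hand-in reported no verdict.

- **Slide:** I pressed the top lid with the shut fingertips and slid it about 57 mm out over the open front. Averaged over a few readings, the force was 5.2 to 6.1 N, with single readings up to 6.5 N. I backed off when the average reached 6.1 N.
- **Lift:** I took the lid by its long edges with a 45 N grip and lifted it clear of the rack.
- **Placing:** I lowered it until contact showed as about 2–3 N, then opened the gripper and backed away.

**Last checks:**
- **Lid:** in the final top picture its centre is 0.4 mm along and 1.5 mm across from the chamber centre measured at the start. Its yaw is 13.5°; the chamber measured 13.7° from the top camera and 13.4° from the wrist camera.
- **Rest of the scene:** the lids below look seated in the rack, and the chamber, flask, bottle and jar look unmoved. I judged these by eye.
- **Robot:** the gripper is clear of everything.

No check failed. The top and wrist cameras disagreed on the chamber's position by about 1 mm, so I aimed at the middle.

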